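# Dump the spent vials through the guarded drop gate

## Task

Tip all the spent vials out of the white cup into the hopper of the vial waste unit, with its gate still shut and caught, and stand the empty cup upright on the bench again. Then flip the safety catch up and right over, clear of the lever, and pull the lever forward to its stop so that the gate opens and every vial drops into the pan below; finish while still holding the lever there, as it springs shut when let go. Leave everything else on the bench where it is.

Things in the scene. Friction and masses are not known exactly. Their poses are not given: they have to be found in the camera images.
- cup: the white plastic sample cup that holds the six spent vials: open, plain round and tapered, 50 high, outside diameter 46 at the foot and 69 at the rim (about 62 at 35 above the bench), wall 2.5, floor 4 thick, about 50 g without the vials. Origin: centre of its underside, z up through the mouth. It grips across its body from above; other containers on the bench are capped and taller
- unit: vial waste unit, fixed on the bench: white box, square steel hopper on top, lever and catch on its -y side. Origin: on the bench under the throat's middle; z up, x from its closed front (robot side, turned up to 0.2 rad) to its back. Base plate x -135..105, y -130..80. Front shelf 134 high, x -125..-56. Outer side plate y -110..-114, x -100..85, 148 high, with an ear 186 high at x -90..-64
- hopper_mouth (a point): centre of the hopper's open mouth at rim height, 218 above the bench. In the unit's frame the mouth spans x -90..90, y -58..96; its -y wall is upright, the other three slope in to a throat x -52..52, y -58..58, closed at 130 above the bench by the drop gate, which hinges at the throat's back edge
- pan (a point): centre of the floor of the steel waste pan inside the unit, under the drop gate; pan floor 11 above the bench, x -121 to 67 and y -58 to 58 in the unit's frame
- lever_grip (a point): centre of the lever's black hand grip, an upright cylinder of diameter 22 and length 60 at the end of a steel rod 12 thick; this point is 295 above the bench at the start, the top of the grip 325. Pulled towards the unit's front (-x of the unit, robot side), it swings forward and down on a radius of 165; a spring closes it again when let go: about 4 to 8 N at the grip
- gate (a joint): angle of the lever and of the drop gate fixed to the same shaft, rad: 0 lever upright and gate shut (rests there by its spring), 1.0 lever pulled forward against its stop and gate open. While the catch is down, the lever is blocked after about 0.05 rad
- catch (a joint): angle of the safety catch, rad: 0 down (level, its nose before the lever's locking pin), about 1.5 on its balance point, 3.6 flipped fully over towards the unit's front, hanging clear. It swings freely, with little friction, and falls to either side by its own weight
- catch_knob (a point): centre of the small steel ball knob (diameter 18, on a 8 thick stem) on top of the safety catch, a steel bar 10 thick, 12 high and 122 long from its axis to its nose. 203 above the bench at the start; it goes up and over towards the unit's front as the catch is flipped
- vial1: spent vial 1 of 6, all alike: amber glass with a blue cap, diameter 12, length 32, 10 to 14 g, smooth (slides on plastic at about 13 degrees); stands in the cup at the start. Origin: centre of its bottom, z towards the cap
- vial2: spent vial 2 of 6, all alike: amber glass with a blue cap, diameter 12, length 32, 10 to 14 g, smooth (slides on plastic at about 13 degrees); stands in the cup at the start. Origin: centre of its bottom, z towards the cap
- vial3: spent vial 3 of 6, all alike: amber glass with a blue cap, diameter 12, length 32, 10 to 14 g, smooth (slides on plastic at about 13 degrees); stands in the cup at the start. Origin: centre of its bottom, z towards the cap
- vial4: spent vial 4 of 6, all alike: amber glass with a blue cap, diameter 12, length 32, 10 to 14 g, smooth (slides on plastic at about 13 degrees); stands in the cup at the start. Origin: centre of its bottom, z towards the cap
- vial5: spent vial 5 of 6, all alike: amber glass with a blue cap, diameter 12, length 32, 10 to 14 g, smooth (slides on plastic at about 13 degrees); stands in the cup at the start. Origin: centre of its bottom, z towards the cap
- vial6: spent vial 6 of 6, all alike: amber glass with a blue cap, diameter 12, length 32, 10 to 14 g, smooth (slides on plastic at about 13 degrees); stands in the cup at the start. Origin: centre of its bottom, z towards the cap
- bottle: bystander, to be left where it is: amber reagent bottle, diameter 64, height 125. Origin: centre of its underside
- jar: bystander, to be left where it is: clear capped jar, diameter 62, height 75. Origin: centre of its underside
- rack: bystander, to be left where it is: white vial rack full of capped vials, 130 x 90, 54 high. Origin: centre of its underside
- tipbox: bystander, to be left where it is: grey tip box with clear lid, 122 x 87, 80 high. Origin: centre of its underside
- timer: bystander, to be left where it is: flat white bench timer, 65 x 65, 22 high. Origin: centre of its underside
- tweezers: bystander, to be left where it is: steel tweezers lying flat, about 145 long, 4 thick. Origin: centre of its underside
- lever: the lever with the drop gate on one level shaft along the unit's y. Origin: on the shaft, x 53, y 0, z 130 in the unit's frame; its z runs along the lever. The rod stands at y -155 in the unit's frame, clear of the box, and the middle of its black grip is 165 from the shaft, straight above it at the start
- catch_axis (a point): point on the safety catch's level axis (along the unit's y): x -77, y -128, z 179 in the unit's frame. At the start the knob's centre is 55 behind it (+x of the unit) and 24 above it, in the same upright plane, and turns about it with radius 60
Not all that is in view belongs to the job. Leave any pink or purple look-alike of the cup alone.

How it is judged:
By the outcome, as a careful person would: the job done as asked, in the order asked, and still so for the second after the job is handed in, while the arm keeps its last pose, push and grip.
It also fails if it takes over 72 s, if anything falls off the work surface, if the arm or the gripper's body presses on something with over 40 N, if the wrist force passes 120 N, or if a joint passes its speed limit or range.

## Robot

A 6-joint arm with a two-finger parallel gripper is mounted at the origin on the work surface. World frame = base frame: x ahead of the robot, y to its left, z up, the work surface at z = 0. Lengths are in mm, angles in rad, forces in N, time in s.
With the tool pointing down it reaches from about 400 to 925 mm from the base axis. Payload 12.5 kg.
Tool frame: the origin (TCP) lies on the centre line of the jaws, within the pads' length; the fingertips stand 17 mm ahead of it and the grasp point (between the pads) lies 2 mm behind it; z points along the fingers, y is the line along which they close (so a half turn about z gives the same grasp; the last joint's range is limited). The gripper opens to 95 mm and grips with 3 to 60 N. Pads are 20 mm wide; open, the fingers measure 119 mm over their backs; the gripper's body (75 mm by 180 mm) begins 59 mm behind the grasp point.
Start: joints at [1.107, 0.491, 1.559, -0, 1.092, -0.106], TCP at [218.868, 585.442, 231.661] pointing down, gripper open.
Joint ranges: [-3.1, 3.1], [-0.84, 2.19], [0.05, 2.79], [-1.13, 4.28], [0.06, 2.93], [-2.69, 2.69]. Speed limits (rad/s): [2.22, 2.22, 2.79, 3.14, 3.14, 3.14].

## Interface

Orientations are given as [roll, pitch, yaw] about the fixed x, y, z axes, in that order (R = Rz(yaw) Ry(pitch) Rx(roll)).
In Python, from cell import env gives the robot as it stands.
- The arm moves only by the tool drive_tool, never from a script. Its argument "deltas" is text: rows parted by semicolons, each of 4 numbers parted by spaces: the shift along the world's x, y, z normalised to -1 to 1, where 1 is 100 mm, then the turn about the world's z normalised to -1 to 1, where 1 is 180 degrees. A call has 1 to 10 rows; each row shifts and turns the commanded pose from where the row before left it; what a row does not reach is not made up. A row lasts 1/12 s, in which the tool goes at most 41.7 mm and 7.16 degrees, less where a joint would pass 70% of its speed; a pose out of reach is approached as far as the arm can. A call with a number of a shift or a turn outside -1 to 1 is refused whole. A call with a gripper value outside its range is refused whole. "gripper" is the closure, from 0 (fully open) to 1 (shut), set as the call begins (left out, the last holds). The fingers move at their own pace and stop on an object; the grip force is fixed at half the most. Time passes only in rows, so rows that do not move let the fingers close. It gives the time, the measured TCP pose, the force, the opening and the grip force at its end, in the units of the state.
- env.state(): the state, without advancing time (a new reading comes with each control period).
- env.read_camera(name): name is "scene" or "side" or "wrist"; returns (picture, depth): 384x512x3 uint8, red, green, blue; 384x512 float32, mm along the optical axis (not along the pixel's ray), 0 where there is no reading.
- env.camera_params(name): a dict with "mtx" (3x3 intrinsics, pixels), "k1" (the pictures are not rectified: a ray, as slopes to the right and down, at radius r is drawn at 1 + k1 r^2 times it, then the intrinsics apply), "camera_from_world" (4x4, takes a point from world to camera coordinates); the wrist camera has in their place "mount" (4x4, takes a point from camera to tool coordinates, whose origin is the TCP and whose axes are the flange's). Camera axes: x right, y down, z forward; pixel columns grow to the right and rows downward; lengths in mm; the calibration is good to about 2 mm. A picture is of the moment at which its call begins: read the wrist's pose just before it. camera_params takes no time and is no camera call.
- env.job_done(): hands the job in; it is judged then, once.
The state is a dict: "t": time; "joints": joint angles; "qvel": joint speeds; "tau": joint torques, N m; "eef_pos": TCP position; "tcp_rot": TCP orientation; "ft_force": force on the tool from outside, world axes, zero at the start; "moment": the same for the moment, N m; "opening": opening from 0.0 (shut) to 1.0 (fully open); "grip_force": force on a finger pad.
Only numpy, scipy, OpenCV 4.12 (cv2) and the standard library are available. Lean on these libraries where they do the work, as an engineer would, in place of code of your own. Each camera call takes 0.05 s, during which the arm holds its last target. There are 200 camera calls.

## Working session

There is one attempt and no reset: what is moved stays moved. The work goes in short steps, Python scripts to look and compute and a tool call to move; the robot and the scene stay as the last step left them, time stands still between calls to the robot, and variables do not carry over. Pictures are saved under pics/ and viewed, at most 10 in all, crops included, and the job is handed in when it is done.

Besides the shell and the picture viewer there is one more tool, called after "Call:" as name(argument=value, ...), one argument or row to a line, values as JSON. drive_tool: Moves the arm, as the interface text tells. Its arguments: {"type":"object","properties":{"deltas":{"type":"string"},"gripper":{"type":"number"}},"required":["deltas"]}

```bash
ls; mkdir -p pics; cat > h.py <<'E'
import numpy as np, cv2
from cell import env
def snap(n,f=None):
    s=env.state(); im,d=env.read_camera(n)
    if f: cv2.imwrite('pics/'+f,im[:,:,::-1])
    return s,im,d
def cam_from(n,s=None):
    p=env.camera_params(n)
    if n!='wrist': T=np.linalg.inv(p['camera_from_world'])
    else:
        from scipy.spatial.transform import Rotation as R
        W=np.eye(4); W[:3,:3]=R.from_euler('xyz',s['tcp_rot']).as_matrix(); W[:3,3]=s['eef_pos']
        T=W@np.array(p['mount'])
    return p,T
def ray(p,T,uv):
    K=np.array(p['mtx']);k=p['k1']
    d=np.array([(uv[0]-K[0,2])/K[0,0],(uv[1]-K[1,2])/K[1,1]]);u=d.copy()
    for _ in range(20): u=d/(1+k*(u@u))
    v=np.array([u[0],u[1],1.]); return T[:3,3],T[:3,:3]@v
def onplane(p,T,uv,z):
    o,v=ray(p,T,uv); return o+v*(z-o[2])/v[2]
def bydepth(p,T,uv,d):
    o,v=ray(p,T,uv); return o+v*d
def proj(p,T,X):
    c=np.linalg.inv(T)@np.append(X,1); u=c[:2]/c[2]; u=u*(1+p['k1']*(u@u)); K=np.array(p['mtx']); return (K[:2,:2]@u+K[:2,2])
E
python3 - <<'E'
from h import *
s,a,d=snap('scene'); _,b,e=snap('side')
cv2.imwrite('pics/scene.png',a[:,:,::-1]);cv2.imwrite('pics/side.png',b[:,:,::-1])
np.savez('v0.npz',a=a,d=d,b=b,e=e)
print(s)
for n in('scene','side'):
    p,T=cam_from(n);print(n,p['mtx'],p['k1'],T.round(3).tolist())
E
```

```text
pics
{'t': 0.0, 'joints': array([ 1.10737528e+00,  4.91572838e-01,  1.55945838e+00, -1.30981898e-05,
        1.09170469e+00, -1.05643578e-01]), 'qvel': array([-0.00044526, -0.001195  , -0.00123191,  0.00075852, -0.00091662,
       -0.00017634]), 'tau': array([ 1.95488225e-03, -6.12638927e+01, -2.58186257e+01,  6.93158386e-02,
        4.82391589e-02, -6.36983236e-05]), 'eef_pos': array([218.77421891, 585.21343138, 231.05041718]), 'tcp_rot': array([-3.14045455e+00, -1.09001034e-04,  2.78382116e+00]), 'ft_force': array([0.00776666, 0.08018448, 0.07675151]), 'moment': array([-0.00617037,  0.02457925, -0.00922617]), 'grip_force': 0.0, 'opening': 1.0007586353464244}
scene [[481.75757475   0.         260.14000533]
 [  0.         481.75757475 180.52612645]
 [  0.           0.           1.        ]] -0.20767295504705147 [[-0.834, 0.282, -0.475, 1307.134], [0.552, 0.453, -0.7, 1149.701], [0.018, -0.846, -0.533, 1029.624], [0.0, 0.0, 0.0, 1.0]]
side [[415.38149899   0.         250.87134361]
 [  0.         415.38149899 191.0727691 ]
 [  0.           0.           1.        ]] -0.04435669952112766 [[0.978, -0.168, 0.121, 412.1], [-0.206, -0.745, 0.634, -697.751], [-0.016, -0.645, -0.764, 1085.917], [0.0, 0.0, 0.0, 1.0]]
```

```bash
python3 -c "
import cv2
a=cv2.imread('pics/scene.png');b=cv2.imread('pics/side.png')
cv2.imwrite('pics/scene_b.png',cv2.resize(a,(800,600)));cv2.imwrite('pics/side_b.png',cv2.resize(b,(800,600)))"
```

```text
(no output)
```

View pics/scene_b.png

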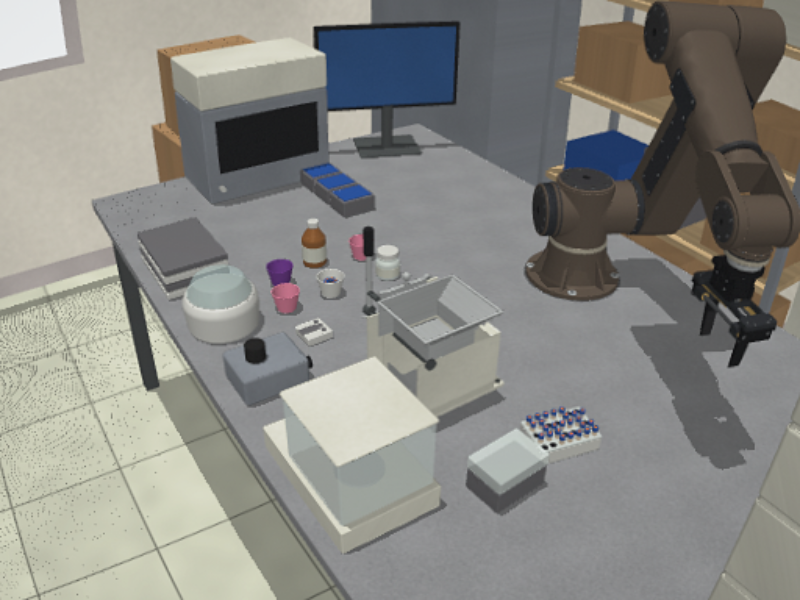

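View pics/side_b.png

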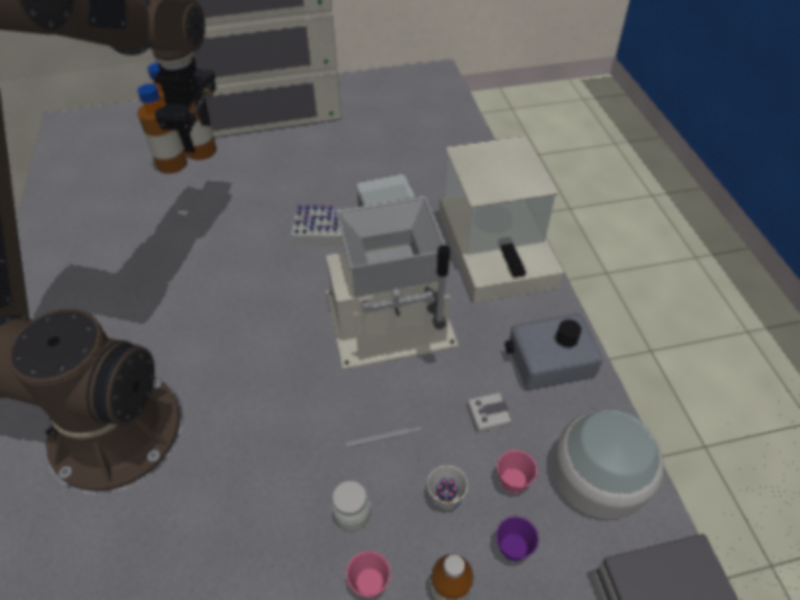

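The scene view (800x600) shows the white cup with blue-capped vials at (330,284). What could be taken for it: pink cup (286,298), pink cup (360,247), purple cup (280,272), and the capped white jar (387,262). In the side view the white cup is at (447,487), the jar at (350,503), the pink cups at (516,472) and (369,575), and the purple cup at (517,540). I choose the open white cup holding vials. The unit's catch is at (395,298) and its lever at (441,285) in the side view.

```bash
cat > m.py <<'E'
from h import *
z=np.load('v0.npz')
def cloud(n,d):
    p,T=cam_from(n);K=np.array(p['mtx']);h,w=d.shape
    uv=np.stack(np.meshgrid(np.arange(w),np.arange(h)),-1).reshape(-1,1,2).astype(float)
    u=cv2.undistortPoints(uv,K,np.array([p['k1'],0,0,0.]))[:,0]
    X=np.c_[u,np.ones(len(u))]*d.reshape(-1,1)
    X=X@T[:3,:3].T+T[:3,3]; X[d.ravel()==0]=np.nan
    return X.reshape(h,w,3)
E
python3 - <<'E'
from m import *
s=.64
for n,im,d,c in(('side',z['b'],z['e'],(447,487)),('scene',z['a'],z['d'],(330,284))):
    C=cloud(n,d); x,y=int(c[0]*s),int(c[1]*s)
    sub=C[y-35:y+35,x-35:x+35]; 
    # cup rim
    m=(sub[...,2]>44)&(sub[...,2]<56); q=sub[m]
    c0=C[y-2:y+3,x-2:x+3].reshape(-1,3).mean(0)
    q=q[np.hypot(*(q-c0)[:,:2].T)<60]
    cc,r=cv2.minEnclosingCircle(q[:,:2].astype(np.float32)); print(n,'cup',cc,r,len(q),c0)
    # hopper rim
    Z=C[...,2]; m=(Z>212)&(Z<224)&(C[...,0]>250)&(C[...,0]<900)&(abs(C[...,1])<350)
    q=C[m]; print(len(q),q.mean(0)); rr=cv2.minAreaRect(q[:,:2].astype(np.float32)); print('rim',rr, cv2.boxPoints(rr).round(1).tolist())
    # grip top
    m=(Z>240)&(Z<330)&(im.max(2)<70)&(C[...,0]>250)&(C[...,0]<900)&(abs(C[...,1])<400)
    q=C[m];print('grip',len(q),q.mean(0) if len(q) else 0,q[q[:,2]>318].mean(0))
    # base plate
    m=(Z>3)&(Z<14)
    cv2.imwrite(f'pics/{n}_crop.png',cv2.resize(im[y-35:y+35,x-35:x+35,::-1],(500,500),interpolation=cv2.INTER_CUBIC))
a=cv2.imread('pics/side_crop.png');u=cv2.resize(z['b'][120:230,200:300,::-1],None,fx=5,fy=5,interpolation=cv2.INTER_CUBIC)
o=np.zeros((550,800,3),np.uint8);o[:300,:300]=cv2.resize(a,(300,300));o[:,300:]=u;cv2.imwrite('pics/c1.png',o)
E
```

```text
side cup (581.7726440429688, -258.3788146972656) 34.73573303222656 130 [ 585.4961467  -251.43876888   23.93006689]
558 [576.85705691 190.52784789 216.81557601]
rim ((579.5633544921875, 141.97647094726562), (185.7824249267578, 260.7001037597656), 0.8857302069664001) [[484.70001220703125, 270.8999938964844], [488.70001220703125, 10.199999809265137], [674.5, 13.100000381469727], [670.4000244140625, 273.70001220703125]]
grip 159 [633.67940624  12.82373166 303.74458104] [634.96942857  15.81501559 324.51436243]
scene cup (580.91357421875, -259.98797607421875) 39.047607421875 75 [ 589.27686604 -245.73253618   40.73068348]
481 [570.53900492 183.41844473 218.19301619]
rim ((580.834716796875, 148.50474548339844), (187.4914093017578, 255.55421447753906), 0.7448764443397522) [[485.3999938964844, 275.1000061035156], [488.79998779296875, 19.5], [676.2000122070312, 22.0], [672.9000244140625, 277.5]]
grip 111 [639.74853373  25.85649658 301.83766739] [638.62932175  23.87612006 324.91845747]
```

View pics/c1.png

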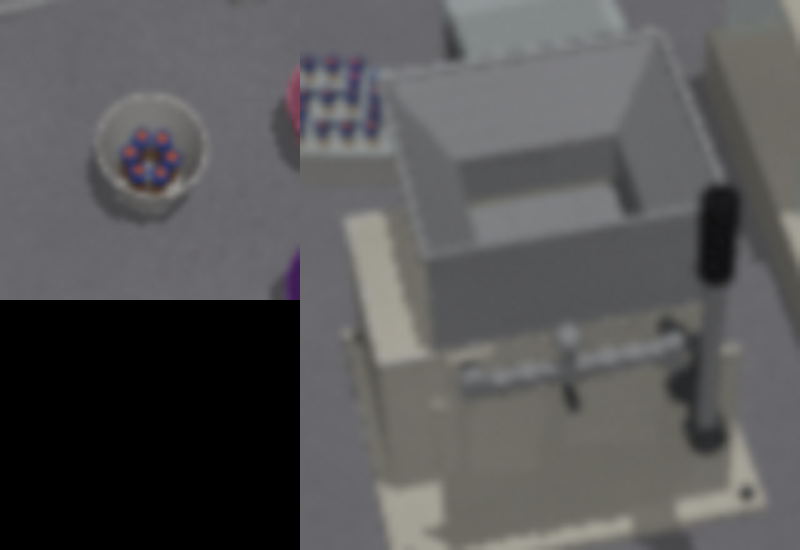

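Crop: it is the open white cup with six capped vials in a ring (about (150,155)). The hopper rim corners are at (390,75), (655,35), (728,185) and (430,252). The knob is at (568,335), the catch axis at (472,380), the nose at (680,342) and the grip top at (722,190).

```bash
python3 - <<'E'
from m import *
U=np.array([[-90,96],[90,96],[90,-58],[-90,-58]],float)
def fit(W,U):
    a=U-U.mean(0);b=W-W.mean(0);th=np.arctan2((a[:,0]*b[:,1]-a[:,1]*b[:,0]).sum(),(a*b).sum())
    R=np.array([[np.cos(th),-np.sin(th)],[np.sin(th),np.cos(th)]]);t=W.mean(0)-R@U.mean(0);return th,t,(W-(U@R.T+t))
p,T=cam_from('side')
c=[(390,75),(655,35),(728,190),(430,252)]
W=np.array([onplane(p,T,(200+(x-300)/5-.4,120+y/5-.4),218)[:2] for x,y in c]);th,t,r=fit(W,U);print('corners side',th,t,r.round(1).tolist())
# scene corners (800x600)
p2,T2=cam_from('scene')
c=[(422,355-0),(499,315),(453,276),(375,308)]
print([onplane(p2,T2,(x*.64,y*.64),218)[:2].round(1).tolist() for x,y in c])
# depth rim: both clouds, points at rim excluding grip
for n,im,d in(('side',z['b'],z['e']),('scene',z['a'],z['d'])):
    C=cloud(n,d);Z=C[...,2];m=(Z>213)&(Z<222)&(C[...,0]>250)&(C[...,0]<900)&(C[...,1]>50)&(C[...,1]<350)&(im.min(2)>75)
    q=C[m][:,:2].astype(np.float32);print(n,len(q),cv2.minAreaRect(q),cv2.boxPoints(cv2.minAreaRect(q)).tolist())
    R=np.array([[np.cos(th),-np.sin(th)],[np.sin(th),np.cos(th)]])
    pp,TT=cam_from(n)
    o=cv2.resize(im[:,:,::-1],None,fx=3,fy=3)
    for X in [(-90,96,218),(90,96,218),(90,-58,218),(-90,-58,218),(-22,-128,203),(-77,-128,179),(53,-155,325),(-135,-130,3),(105,-130,3),(-135,80,3),(-125,-110,134)]:
        w=np.r_[R@np.array(X[:2])+t,X[2]];u=proj(pp,TT,w);cv2.circle(o,tuple(int(v*3+1) for v in u),3,(0,0,255),1)
    b=(330,600) if n=='side' else (480,660)
    y0,x0=b; cv2.imwrite(f'pics/o_{n}.png',o[y0:y0+450,x0:x0+400])
cv2.imwrite('pics/o1.png',np.hstack([cv2.imread('pics/o_side.png'),cv2.imread('pics/o_scene.png')]))
E
```

```text
corners side 0.02837831036188174 [583.26975958 175.84529125] [[5.7, -0.0], [-5.5, -5.7], [-0.6, 5.5], [0.4, 0.2]]
[[694.3, 298.7], [500.1, 275.2], [490.9, 115.0], [687.5, 129.8]]
side 477 ((578.8270874023438, 189.59967041015625), (185.7824249267578, 165.4422607421875), 0.8857302069664001) [[484.668212890625, 270.8749694824219], [487.2257080078125, 105.4524917602539], [672.9859619140625, 108.32437133789062], [670.428466796875, 273.7468566894531]]
scene 399 ((580.3978881835938, 191.72279357910156), (187.9864959716797, 166.22239685058594), 1.8346534967422485) [[483.7919921875, 271.78216552734375], [489.1136474609375, 105.64498138427734], [677.0037841796875, 111.66342163085938], [671.68212890625, 277.80059814453125]]
```

View pics/o1.png

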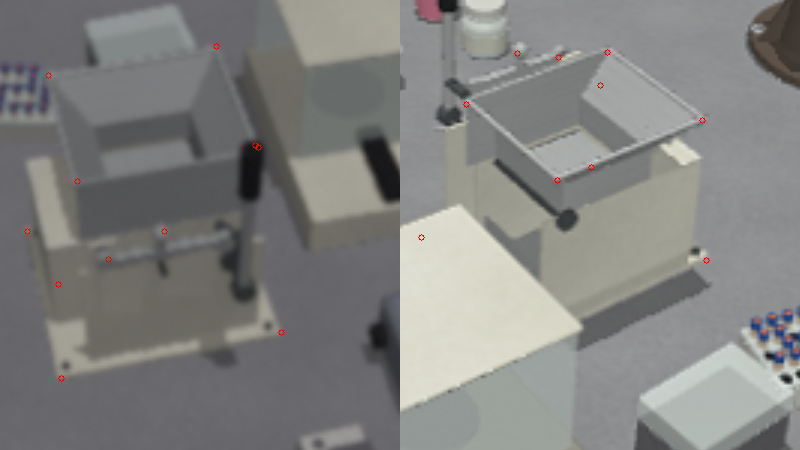

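```bash
python3 - <<'E'
from m import *
C=cloud('side',z['e']); 
for n,u in dict(pink1=(516,472),purple=(517,540),pink2=(369,575),jar=(350,490),bottle=(455,566),cup=(447,487)).items():
    x,y=int(u[0]*.64),int(u[1]*.64); q=C[y-1:y+2,x-1:x+2].reshape(-1,3); print(n,np.nanmedian(q,0).round())
E
```

```text
pink1 [ 715. -244.    5.]
purple [ 676. -359.    5.]
pink2 [ 426. -365.    7.]
jar [ 421. -245.   76.]
bottle [ 548. -415.  127.]
cup [ 586. -249.   21.]
```

Call:
drive_tool(
  deltas="0 0 0.4 0.0244; 0 0 0.4 0.0244; 0 0 0.4 0.0244; 0 0 0.4 0.0244; 0 0 0.2 0.0244; 0.16 -0.36 0 0; 0.16 -0.36 0 0; 0.16 -0.36 0 0; 0.16 -0.36 0 0; 0.16 -0.36 0 0",
  gripper=0,
)

```text
t: 0.93
eef_pos: [299.0, 403.7, 411.4]
tcp_rot: [-3.141, -0.0, -3.116]
ft_force: [1.0, -0.4, 0.5]
opening: 0.998
grip_force: 0.0
```

Call:
drive_tool(
  deltas="0.16 -0.36 0 0; 0.16 -0.36 0 0; 0.16 -0.36 0 0; 0.16 -0.36 0 0; 0.16 -0.36 0 0; 0.16 -0.36 0 0; 0.16 -0.36 0 0; 0.16 -0.36 0 0; 0.16 -0.36 0 0; 0.16 -0.36 0 0",
)

```text
t: 1.77
eef_pos: [459.1, 43.5, 411.6]
tcp_rot: [3.141, 0.0, -3.116]
ft_force: [1.2, 1.0, -0.3]
opening: 0.999
grip_force: 0.0
```

Call:
drive_tool(
  deltas="0.153 -0.378 -0.15 0; 0.153 -0.378 -0.15 0; 0.153 -0.378 -0.15 0; 0.153 -0.378 -0.15 0; 0.153 -0.378 -0.15 0; 0.153 -0.378 -0.15 0; 0.153 -0.378 -0.15 0; 0.15 -0.378 -0.15 0; 0 0 -0.2 0; 0 0 0 0",
)

```text
t: 2.6
eef_pos: [574.9, -245.8, 271.8]
tcp_rot: [3.138, -0.006, -3.119]
ft_force: [-0.4, 0.7, 0.6]
opening: 0.998
grip_force: 0.0
```

```bash
python3 - <<'E'
from m import *
s,im,d=snap('wrist','w1.png');p,T=cam_from('wrist',s)
print(s['eef_pos'],s['tcp_rot'],d[d>0].min(),T.round(3))
np.savez('w1.npz',im=im,d=d)
u=proj(p,T,np.array([581,-259,50]));print(u)
K=np.array(p['mtx']);h,w=d.shape
uv=np.stack(np.meshgrid(np.arange(w),np.arange(h)),-1).reshape(-1,1,2).astype(float)
X=np.c_[cv2.undistortPoints(uv,K,np.array([p['k1'],0,0,0.]))[:,0],np.ones(h*w)]*d.reshape(-1,1)
X=(X@T[:3,:3].T+T[:3,3])
ok=d.ravel()>0
m=ok&(X[:,2]>40)&(X[:,2]<56)&(np.hypot(X[:,0]-581,X[:,1]+259)<50)
q=X[m];print(len(q),cv2.minEnclosingCircle(q[:,:2].astype(np.float32)),q[:,2].max(), np.percentile(q[:,:2],[1,99],axis=0))
E
```

```text
[ 574.90024105 -245.78780588  271.80464704] [ 3.13783474 -0.0061337  -3.11854352] 50.00013 [[-2.30000e-02  9.70000e-01  2.42000e-01  5.06669e+02]
 [ 1.00000e+00  2.10000e-02  9.00000e-03 -2.47816e+02]
 [ 4.00000e-03  2.43000e-01 -9.70000e-01  4.24734e+02]
 [ 0.00000e+00  0.00000e+00  0.00000e+00  1.00000e+00]]
[244.43654779 176.80118621]
563 ((581.46875, -258.3994445800781), 34.166969299316406) 51.63266515647712 [[ 548.31575429 -291.38756433]
 [ 614.33986797 -225.19291   ]]
```

View pics/w1.png

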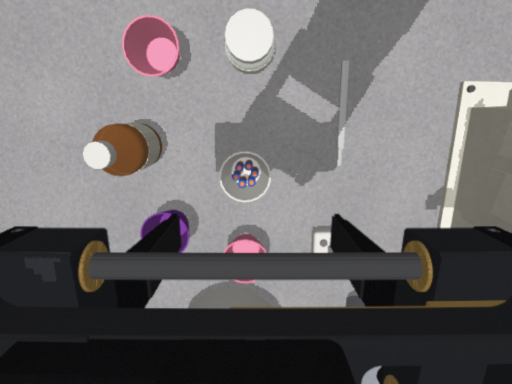

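The wrist view shows the white cup with its vials at (245,177), bottle at left (120,148), jar above (249,40); the fingers straddle it with free space either side. The rim fit gives (581.4,-258.4).

Call:
drive_tool(
  deltas="0 0 0 0; 0 -0.014 -0.3 0; 0 0 -0.3 0; 0 0 -0.3 0; 0 0 -0.3 0; 0 0 0 0; 0 0 0 0",
)

```text
t: 3.23
eef_pos: [576.2, -245.2, 157.6]
tcp_rot: [3.141, -0.0, -3.115]
ft_force: [-0.1, 0.6, -0.5]
opening: 0.995
grip_force: 0.0
```

Call:
drive_tool(
  deltas="0.052 -0.132 -0.1 0; 0 0 -0.25 0; 0 0 -0.25 0; 0 0 -0.25 0; 0 0 -0.2 0; 0 0 -0.12 0; 0 0 0 0; 0 0 0 0",
)

```text
t: 3.9
eef_pos: [582.0, -259.9, 40.7]
tcp_rot: [-3.141, 0.001, -3.116]
ft_force: [0.1, 0.4, 0.1]
opening: 0.997
grip_force: 0.0
```

Call:
drive_tool(
  deltas="0 0 0 0; 0 0 0 0; 0 0 0 0; 0 0 0 0; 0 0 0 0; 0 0 0 0",
  gripper=0.3,
)

```text
t: 4.4
eef_pos: [581.4, -259.1, 40.1]
tcp_rot: [-3.142, 0.001, -3.116]
ft_force: [-1.2, 2.2, 6.3]
opening: 0.707
grip_force: 18.4
```

Call:
drive_tool(
  deltas="0 0 0.05 0; 0 0 0.1 0; 0 0 0.2 0; 0 0 0.3 0; 0 0 0.3 0; 0 0 0.3 0; 0 0 0.3 0; 0 0 0.3 0; 0 0 0 0; 0 0 0 0",
)

```text
t: 5.23
eef_pos: [581.4, -259.4, 226.7]
tcp_rot: [-3.14, 0.003, -3.116]
ft_force: [-0.4, -0.3, -2.2]
opening: 0.701
grip_force: 27.1
```

```bash
python3 - <<'E'
from m import *
s,im,d=snap('wrist');b=snap('side')[1];print(s['opening'],s['grip_force'],s['ft_force'],s['eef_pos'])
p,T=cam_from('side');u=proj(p,T,s['eef_pos']);x,y=map(int,u);print(u)
c=cv2.resize(b[y-60:y+40,x-50:x+50,::-1],(400,400),interpolation=cv2.INTER_CUBIC)
cv2.imwrite('pics/g1.png',np.hstack([c,cv2.resize(im[60:360,106:406,::-1],(400,400))]))
E
```

```text
0.7005923958604277 27.106355605646968 [-0.35394663 -0.26175591 -2.18703835] [ 581.40862051 -259.39766667  226.69337298]
[289.53201007 277.50141169]
```

View pics/g1.png

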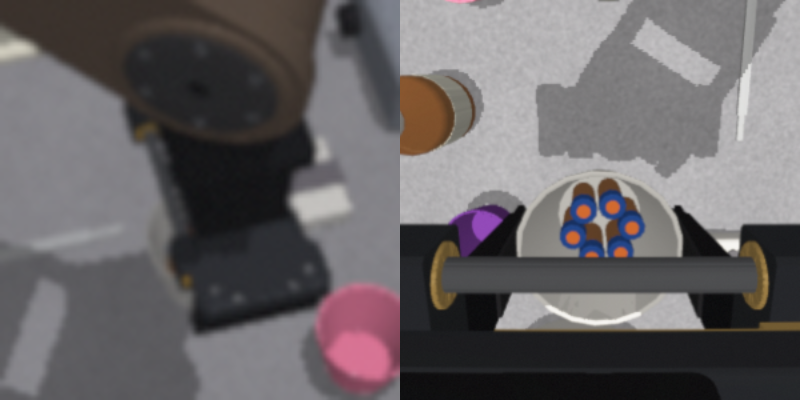

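Call:
drive_tool(
  deltas="-0.1 0 0.15 0; -0.2 0.1 0.2 0; -0.2 0.2 0.2 0; -0.2 0.3 0.18 0; -0.2 0.3 0 0; -0.2 0.3 0 0; -0.11 0.3 0 0; 0 0.3 0 0; 0 0.3 0 0; 0 0.3 0 0",
)

```text
t: 6.17
eef_pos: [459.4, -17.9, 296.5]
tcp_rot: [3.141, -0.002, -3.117]
ft_force: [0.2, -0.9, -1.9]
opening: 0.705
grip_force: 27.1
```

Call:
drive_tool(
  deltas="0 0.3 0 0; 0 0.3 0 0; 0 0.3 0 0; 0 0.3 0 0; 0 0.3 0 0; 0 0.3 0 0; 0 0.2 0 0; 0 0.1 0 0; 0 0 0 0; 0 0 0 0",
)

```text
t: 7.0
eef_pos: [459.9, 190.4, 296.8]
tcp_rot: [-3.141, -0.002, -3.115]
ft_force: [0.3, -0.8, -2.3]
opening: 0.704
grip_force: 27.1
```

Call:
drive_tool(
  deltas="-0.12 0 -0.05 0; 0 0 -0.15 0; 0 0 -0.2 0; 0 0 -0.07 0; 0 0 0 0; 0 0 0 0",
)

```text
t: 7.5
eef_pos: [448.5, 190.0, 250.8]
tcp_rot: [-3.141, -0.0, -3.117]
ft_force: [0.5, -0.3, -0.9]
opening: 0.708
grip_force: 27.1
```

```bash
cat >> m.py <<'E'
def wcloud(f=None):
    s,im,d=snap('wrist',f);p,T=cam_from('wrist',s);h,w=d.shape
    uv=np.stack(np.meshgrid(np.arange(w),np.arange(h)),-1).reshape(-1,1,2).astype(float)
    X=np.c_[cv2.undistortPoints(uv,np.array(p['mtx']),np.array([p['k1'],0,0,0.]))[:,0],np.ones(h*w)]*d.reshape(-1,1)
    X=(X@T[:3,:3].T+T[:3,3]); X[d.ravel()==0]=np.nan
    return s,im,d,X.reshape(h,w,3)
E
python3 - <<'E'
from m import *
s,im,d,X=wcloud('w2.png');print(s['eef_pos'],s['ft_force'])
Z=X[...,2];m=(Z>214)&(Z<222)&(X[...,0]>470)
q=X[m];print(len(q));
for y in range(80,300,20):
    r=q[abs(q[:,1]-y)<10]; 
    if len(r): print(y,len(r),r[:,0].min().round(1),np.median(r[:,0]).round(1),r[:,0].max().round(1))
for x in range(480,690,20):
    r=q[abs(q[:,0]-x)<10]
    if len(r): print('x',x,len(r),np.percentile(r[:,1],[0,10,90,100]).round(1))
E
```

```text
[448.50144102 190.03640359 250.80313936] [ 0.48795066 -0.32976432 -0.94715365]
59
180 30 470.1 470.5 471.5
200 29 470.0 470.4 471.1
x 480 59 [182.2 184.8 195.6 198.2]
```

View pics/w2.png

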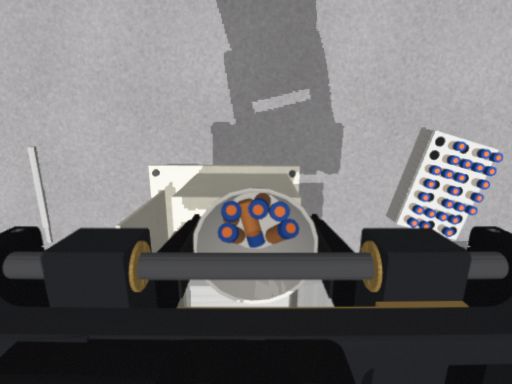

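All six vials are still in the cup, seen at (255,225). The unit's base-plate front corners are at about (151,166) and (300,166).

```bash
python3 - <<'E'
from m import *
s=env.state();p,T=cam_from('wrist',s)
for X in [(450.4-1,40,5),(445,250,5),(494,114,218)]: print(proj(p,T,np.array(X,float)).round(1))
for u in [(150,166),(300,166),(153,173),(293,173)]: print(u,onplane(p,T,u,5).round(1))
E
```

```text
[147.9 166.2]
[297.9 166.7]
[148.3 278.1]
(150, 166) [449.  43.   5.]
(300, 166) [444.  252.9   5. ]
(153, 173) [458.9  46.6   5. ]
(293, 173) [454.2 243.7   5. ]
```

Call:
drive_tool(
  deltas="0.06 0 0.02 0; 0.06 0 0.02 0; 0.06 0 0.02 0; 0.06 0 0.01 0; 0 0 0 0",
)

```text
t: 7.97
eef_pos: [473.3, 190.8, 258.0]
tcp_rot: [3.141, 0.001, -3.116]
ft_force: [-1.6, 0.6, 1.1]
opening: 0.709
grip_force: 25.2
```

Call:
drive_tool(
  deltas="0.08 0 0.02 0; 0.08 0 0.02 0; 0 0 0 0",
)

```text
t: 8.22
eef_pos: [489.8, 190.8, 261.9]
tcp_rot: [3.141, 0.001, -3.116]
ft_force: [-0.9, 0.8, 0.9]
opening: 0.703
grip_force: 19.5
```

Call:
drive_tool(
  deltas="0.08 0 -0.01 0; 0.08 0 -0.02 0; 0.08 0 -0.03 0; 0 0 0 0",
)

```text
t: 8.55
eef_pos: [513.7, 190.7, 254.7]
tcp_rot: [3.141, 0.0, -3.117]
ft_force: [0.3, -0.1, 0.5]
opening: 0.703
grip_force: 10.5
```

```bash
python3 - <<'E'
from m import *
s,im,d,X=wcloud('w3.png');print(s['eef_pos'],s['ft_force'],s['grip_force'],s['opening'])
p,T=cam_from('side');b=snap('side')[1]
cv2.imwrite('pics/t1.png',np.hstack([cv2.resize(im[100:300,130:390,::-1],(520,400)),cv2.resize(b[100:240,180:278,::-1],(280,400))]))
E
```

```text
[513.7219245  190.71439489 254.72284865] [ 0.3385817  -0.11985308  0.50322535] 10.48416820820421 0.702955808878523
```

View pics/t1.png

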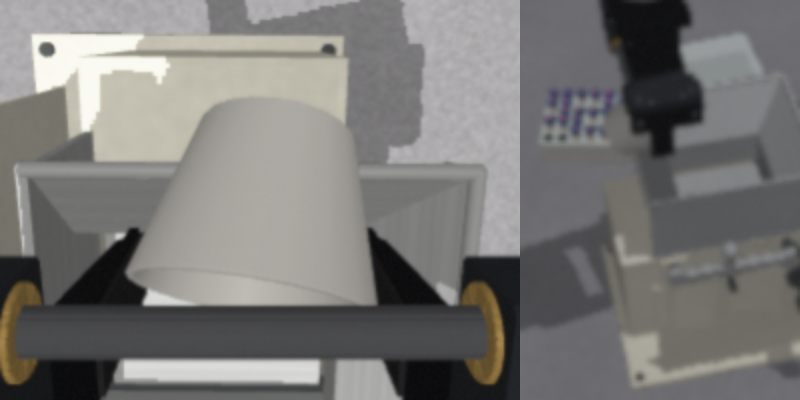

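Crop: the cup is tipped about 65° over the front rim, foot outside at (280,110) and mouth towards the hopper at (250,285), slightly skewed. I keep rolling it over with a slightly firmer grip.

Call:
drive_tool(
  deltas="0 0 0 0; 0.06 0 -0.05 0; 0.06 0 -0.05 0; 0.07 0 -0.07 0; 0.03 0 -0.08 0; 0.03 0 -0.08 0; 0.01 0 -0.08 0; 0 0 0 0; 0 0 0 0; 0 0 0 0",
  gripper=0.33,
)

```text
t: 9.48
eef_pos: [539.9, 190.5, 214.6]
tcp_rot: [-3.142, 0.004, -3.116]
ft_force: [7.0, -2.3, 2.5]
opening: 0.672
grip_force: 7.9
```

```bash
python3 - <<'E'
from m import *
s,im,d,X=wcloud('w4.png');print(s['eef_pos'],s['ft_force'],s['grip_force'],s['opening'])
# cup: region near TCP above/at
e=s['eef_pos'];m=(abs(X[...,1]-e[1])<36)&(X[...,0]>e[0]-75)&(X[...,0]<e[0]+10)&(X[...,2]>e[2]+5)&(X[...,2]<e[2]+60)
q=X[m];print(len(q),q.min(0),q.max(0))
for x in range(-70,10,8):
    r=q[abs(q[:,0]-e[0]-x)<4]
    if len(r):print(x,len(r),(np.percentile(r[:,2],[50,98])-e[2]).round(1),(np.percentile(r[:,1],[2,98])-e[1]).round(1))
def blue(im):
    h=cv2.cvtColor(im,cv2.COLOR_RGB2HSV); return ((h[...,0]>105)&(h[...,0]<130)&(h[...,1]>120)&(h[...,2]>50))
C=cloud('scene',snap('scene')[2]);
for n in('side','scene'):
    _,im,d=snap(n);C=cloud(n,d);b=blue(im);q=(abs(C[...,0]-580)<100)&(abs(C[...,1]-190)<100)
    print(n,(b&q).sum(),C[b&q].mean(0) if (b&q).any() else '')
E
```

```text
[539.86000874 190.49087729 214.60613255] [ 6.97289357 -2.30088543  2.47876974] 7.8735847509369705 0.6722614954520003
13987 [484.74827304 154.54501169 219.64624188] [549.85964418 226.4777995  274.60242527]
-54 537 [17.  27.7] [-4.3 20.2]
-46 1781 [25.7 38.4] [-9.6 29.3]
-38 2620 [34. 45.] [-15.8  34.1]
-30 2759 [39.7 46.7] [-22.3  34.1]
-22 2151 [40.1 45.2] [-29.1  28.7]
-14 1771 [34.1 56.5] [-35.   35.2]
-6 723 [46.  59.7] [-33.9  33.5]
2 977 [37.4 57.1] [-33.6  33.6]
side 0 
scene 22 [569.48831786 157.53934737 142.04979257]
```

Call:
drive_tool(
  deltas="0 0 0 0; 0.05 0 0.1 0; 0.1 0 0.1 0; 0.1 0 0.05 0; -0.08 0 0 0; 0.08 0 0 0; -0.08 0 0 0; 0.08 0 0 0; 0 0 0 0; 0 0 0 0",
  gripper=0.4,
)

```text
t: 10.52
eef_pos: [563.3, 190.8, 239.3]
tcp_rot: [3.142, -0.0, -3.116]
ft_force: [0.2, -0.3, -0.1]
opening: 0.653
grip_force: 26.9
```

```bash
cat > cup.py <<'E'
from m import *
def cup():
    s,im,d,X=wcloud();e=s['eef_pos'];print(e.round(1),s['ft_force'].round(1),s['grip_force'],s['opening'])
    m=(abs(X[...,1]-e[1])<36)&(X[...,0]>e[0]-80)&(X[...,0]<e[0]+40)&(X[...,2]>e[2]-45)&(X[...,2]<e[2]+60)
    q=X[m]
    for x in range(-76,0,6):
        r=q[abs(q[:,0]-e[0]-x)<3]
        if len(r)>20:print(x,len(r),(np.percentile(r[:,2],[2,50,98])-e[2]).round(1),(np.percentile(r[:,1],[2,98])-e[1]).round(1))
    return s,im,X
E
python3 - <<'E'
from cup import *
cup()
def blue(im):
    h=cv2.cvtColor(im,cv2.COLOR_RGB2HSV); return ((h[...,0]>105)&(h[...,0]<130)&(h[...,1]>120)&(h[...,2]>50))
_,im,d=snap('scene');C=cloud('scene',d);b=blue(im)&(abs(C[...,0]-580)<100)&(abs(C[...,1]-190)<100)
n,l,st,ce=cv2.connectedComponentsWithStats(b.astype(np.uint8));print(st[1:,4],[C[l==i].mean(0).round().tolist() for i in range(1,n)])
E
```

```text
[563.3 190.8 239.3] [ 0.2 -0.3 -0.1] 26.86288266142583 0.6528331818448183
-76 835 [-23.5 -21.2 -19.8] [-34.3  34.7]
-70 1248 [-29.8 -25.7 -20.2] [-34.5  34.5]
-64 1074 [-37.  -33.  -29.1] [-34.6  34.6]
-58 953 [-44.2 -40.1 -35.8] [-34.4  34.6]
-52 852 [-44.8  16.8  30.1] [-30.5  22.2]
-46 1346 [ 9.6 26.5 38.1] [-9.5 28.4]
-40 1852 [13.6 32.4 43.8] [-14.2  33.4]
-34 2145 [17.3 37.4 46.7] [-19.4  34.7]
-28 1999 [13.2 40.7 46.8] [-24.9  33.2]
-22 1651 [ 9.2 40.5 45.1] [-30.2  28.5]
-16 1428 [12.8 38.  43.2] [-33.3  26.8]
-10 982 [16.5 29.5 59.4] [-35.5  35.5]
-4 385 [18.5 51.6 59.6] [-32.9  32.7]
[5 5 4 6] [[575.0, 129.0, 139.0], [553.0, 151.0, 141.0], [579.0, 161.0, 141.0], [569.0, 176.0, 142.0]]
```

Call:
drive_tool(
  deltas="0.04 0 -0.1 0; 0 0 -0.15 0; 0 0 -0.13 0; 0 0 0 0; -0.1 0 0 0; -0.1 0 0 0; -0.06 0 0.01 0; 0 0 0 0",
)

```text
t: 11.28
eef_pos: [545.7, 190.9, 206.3]
tcp_rot: [3.14, 0.017, -3.117]
ft_force: [21.8, 0.6, 4.3]
opening: 0.661
grip_force: 30.8
```

```bash
python3 -c "
from cup import *
cup()"
```

```text
[545.7 190.9 206.3] [21.8  0.6  4.3] 30.79624028177932 0.6614302347010501
-58 1402 [ 9.3 11.7 13.3] [-34.1  34.6]
-52 1603 [ 3.1  9.2 25.1] [-34.4  34.3]
-46 1908 [-3.6 14.  35.5] [-33.7  33.5]
-40 2170 [-10.   26.5  41.5] [-32.7  33.4]
-34 2372 [-16.4  33.7  44.8] [-32.2  34.4]
-28 2150 [-23.3  38.2  44.7] [-32.1  33.8]
-22 1760 [-29.7  38.6  43.5] [-32.1  29. ]
-16 1476 [ 9.  36.9 42.3] [-33.2  28.2]
-10 947 [16.2 28.9 59.3] [-35.5  35.4]
-4 386 [17.8 51.8 59.4] [-33.3  33. ]
```

Call:
drive_tool(
  deltas="0.05 0 0.1 0; 0.05 0 0.3 0; 0 0 0.3 0; 0 0 0.3 0; -0.2 0 0.2 -0.0385; -0.3 0 0 -0.0385; -0.3 0 0 -0.0385; -0.3 0 0 -0.0385; -0.26 0 0 -0.0385; 0 0 0 -0.0385",
)

```text
t: 12.17
eef_pos: [410.4, 190.6, 323.7]
tcp_rot: [3.141, 0.0, 2.437]
ft_force: [0.7, 1.2, -0.3]
opening: 0.654
grip_force: 26.8
```

Call:
drive_tool(
  deltas="0 0 0 -0.0385; 0 0 0 -0.0385; 0 0 0 -0.0385; 0 0 0 -0.0385; 0 0 0 -0.0385; 0 0 0 -0.0385; 0 0 0 -0.0385; 0 0 0 -0.0385; 0 0 0 -0.0385; 0 0 0 -0.0385",
)

```text
t: 13.0
eef_pos: [414.2, 190.7, 323.3]
tcp_rot: [3.14, -0.001, 1.226]
ft_force: [-0.7, -0.3, -1.0]
opening: 0.658
grip_force: 26.7
```

Call:
drive_tool(
  deltas="0 0 0 -0.0385; 0 0 0 -0.0385; 0 0 0 -0.0385; 0 0 0 -0.0385; 0 0 0 -0.0385; 0 0 0 -0.0385; 0 0 0 -0.0385; 0 0 0 -0.0385; 0 0 0 -0.0385; 0 0 0 -0.0385",
)

```text
t: 13.83
eef_pos: [414.2, 190.7, 323.3]
tcp_rot: [-3.141, -0.001, 0.017]
ft_force: [0.4, -0.8, -0.2]
opening: 0.656
grip_force: 26.7
```

```bash
cat >> cup.py <<'E'
def cup2():
    s,im,d,X=wcloud();e=s['eef_pos'];print(e.round(1),s['joints'].round(2),s['tcp_rot'].round(3),s['grip_force'],s['opening'])
    m=(abs(X[...,1]-e[1])<36)&(X[...,0]<e[0]+80)&(X[...,0]>e[0]-40)&(X[...,2]>e[2]-45)&(X[...,2]<e[2]+60)
    q=X[m]
    for x in range(-24,80,6):
        r=q[abs(q[:,0]-e[0]-x)<3]
        if len(r)>20:print(x,len(r),(np.percentile(r[:,2],[2,50,98])-e[2]).round(1),(np.percentile(r[:,1],[2,98])-e[1]).round(1))
    return s,im,X
E
python3 -c "
from cup import *
cup2()"
```

```text
[414.2 190.7 323.3] [ 0.29  0.15  1.82 -0.    1.17  1.84] [-3.141e+00 -1.000e-03  1.700e-02] 26.745792000729125 0.6559948438989506
-18 101 [19.2 27.6 32.2] [-18.3  -0.6]
-12 499 [21.5 33.  41.5] [-32.6  32.7]
-6 1083 [27.6 35.4 48.3] [-32.7  32.9]
0 651 [33.8 41.4 58.3] [-32.8  33.1]
6 384 [18.8 51.9 59.7] [-32.7  33.2]
12 1106 [16.4 30.6 59. ] [-35.3  35.5]
18 1648 [11.4 38.4 42.9] [-27.7  33. ]
24 1718 [10.8 40.  44.4] [-30.  29.]
30 2105 [14.4 38.6 45.6] [-34.6  23.2]
36 2043 [14.2 34.9 45. ] [-34.4  17.5]
42 1610 [ 8.8 29.7 41.4] [-30.9  12.2]
48 1063 [ 6.1 23.2 35.8] [-24.8   7.2]
54 320 [ 5.9 16.  25.7] [-16.3   2.6]
```

Call:
drive_tool(
  deltas="0 0 -0.2 0; 0 0 -0.3 0; 0 0 -0.3 0; 0 0 -0.3 0; 0.08 0 -0.12 0; 0.08 0 0 0; 0.06 0 0 0; 0.04 0 0.02 0; 0 0 0 0",
)

```text
t: 14.63
eef_pos: [434.0, 190.1, 201.6]
tcp_rot: [3.139, 0.018, 0.024]
ft_force: [-34.7, 1.9, -1.5]
opening: 0.656
grip_force: 34.0
```

```bash
python3 -c "
from cup import *
s,_,_=cup2();print(s['ft_force'])"
```

```text
[434.  190.1 201.6] [0.27 0.32 1.94 0.   0.89 1.82] [3.139 0.018 0.024] 34.004601766500855 0.6556656220670242
-18 93 [18.1 27.9 32.6] [-19.6  -1.1]
-12 445 [22.2 33.4 40.3] [-20.3  32.8]
-6 1071 [26.3 35.7 47.5] [-32.6  33. ]
0 760 [33.4 37.7 56.7] [-32.6  33.3]
6 400 [18.  51.9 59.6] [-32.6  33.5]
12 1061 [14.8 29.8 59.3] [-35.4  35.4]
18 1608 [ 9.7 37.6 42.1] [-27.3  32.9]
24 1663 [11.7 39.1 43.2] [-29.2  28. ]
30 2046 [14.5 38.2 44.4] [-34.4  22.6]
36 2069 [13.5 34.3 44. ] [-34.3  17.3]
42 1649 [ 7.6 28.7 40.6] [-30.4  12.4]
48 1080 [ 4.1 21.7 34.4] [-23.9   7.7]
54 1586 [13.9 16.5 21.7] [-34.   34.7]
60 2150 [ 6.7 11.1 16.9] [-34.5  34.6]
66 1845 [-0.4  3.6  7.6] [-34.4  34.5]
72 1661 [-7.8 -3.6  0.3] [-34.6  34.5]
78 1247 [-13.9 -10.3  -6.8] [-34.5  34.5]
[-34.74187469   1.85302544  -1.47951219]
```

Call:
drive_tool(
  deltas="-0.1 0 0 0; 0 0 -0.12 0; 0.08 0 0 0; 0.08 0 0 0; 0 0 0.05 0; 0 0 0.05 0; 0 0 0 0",
)

```text
t: 15.27
eef_pos: [434.8, 190.5, 199.2]
tcp_rot: [3.139, 0.028, 0.025]
ft_force: [-61.0, 7.9, 7.7]
opening: 0.632
grip_force: 40.6
```

```bash
python3 -c "
from cup import *
s,_,_=cup2();print(s['ft_force'])"
```

```text
[434.8 190.5 199.2] [0.27 0.33 1.94 0.01 0.9  1.81] [3.139 0.028 0.025] 40.59734562979429 0.6315663571423202
-18 83 [19.7 28.2 32.5] [-11.9   4.7]
-12 350 [23.6 33.2 40.7] [-14.6  31.5]
-6 903 [26.3 36.2 47.3] [-31.4  31.8]
0 833 [33.2 37.8 55.8] [-31.4  32.1]
6 334 [35.3 53.  59.6] [-31.4  32.3]
12 729 [23.3 32.1 59.5] [-35.6  35.6]
18 1546 [21.1 38.6 43.5] [-27.7  34.8]
24 2143 [13.3 38.9 44.9] [-34.   34.1]
30 2356 [ 9.4 36.8 45.8] [-34.1  29.6]
36 2126 [ 9.7 34.1 45. ] [-32.6  21.8]
42 1651 [ 7. 30. 42.] [-28.2  14.6]
48 1038 [ 6.2 25.3 37. ] [-22.4   7.3]
54 1915 [16.6 18.9 25.1] [-34.1  34.6]
60 2240 [ 8.1 12.5 18.2] [-34.6  34.7]
66 1923 [0.9 5.1 9. ] [-34.6  34.6]
72 1723 [-6.4 -2.2  1.8] [-34.5  34.5]
78 1296 [-12.5  -8.9  -5.3] [-34.5  34.5]
[-61.03523389   7.91017414   7.74779233]
```

Call:
drive_tool(
  deltas="-0.15 0 0 0; 0 0 -0.12 0; 0 0 0 0; 0 0 0 0",
)

```text
t: 15.65
eef_pos: [432.8, 190.9, 189.8]
tcp_rot: [-3.141, -0.002, 0.024]
ft_force: [-0.4, 0.3, -0.1]
opening: 0.629
grip_force: 27.0
```

```bash
python3 -c "
from cup import *
s,_,_=cup2();print(s['ft_force'])"
```

```text
[432.8 190.9 189.8] [ 0.28  0.33  1.97 -0.    0.84  1.82] [-3.141e+00 -2.000e-03  2.400e-02] 26.958400987273627 0.6293379182415401
-18 87 [19.5 27.5 31.7] [-11.3   5.3]
-12 380 [21.8 32.8 42.8] [-31.4  31.4]
-6 947 [27.5 36.  49.4] [-31.5  31.6]
0 672 [34.8 39.1 58. ] [-31.5  31.8]
6 291 [23.1 54.  59.9] [-31.4  32. ]
12 822 [23.7 32.9 59. ] [-35.6  35.5]
18 1706 [22.7 40.  44.3] [-27.3  34.5]
24 2199 [16.3 39.6 46.1] [-34.2  34.1]
30 2355 [ 9.6 37.8 46.9] [-34.3  30.6]
36 2083 [10.7 34.9 46.1] [-33.2  23. ]
42 1631 [ 8.8 31.5 43.2] [-29.3  15.1]
48 1043 [ 7.9 26.6 38. ] [-23.7   7.6]
54 1401 [17.9 28.1 29.7] [-33.8  34.6]
60 2491 [20.1 24.3 29.3] [-34.5  34.4]
66 2138 [12.7 16.9 20.9] [-34.6  34.8]
72 1890 [ 5.5  9.6 13.7] [-34.5  34.2]
78 1414 [-0.7  2.9  6.5] [-34.5  34.6]
[-0.43100165  0.30266883 -0.07740566]
```

Call:
drive_tool(
  deltas="0.04 0 0 0; 0.04 0 0 0; 0 0 0.04 0; 0 0 0.04 0; 0 0 0.04 0; 0 0 0 0",
)

```text
t: 16.2
eef_pos: [434.9, 189.7, 199.7]
tcp_rot: [3.139, 0.014, 0.022]
ft_force: [-26.2, -2.5, -0.5]
opening: 0.63
grip_force: 32.4
```

```bash
python3 -c "
from cup import *
s,_,_=cup2();print(s['ft_force'])"
```

```text
[434.9 189.7 199.7] [0.27 0.32 1.95 0.   0.88 1.82] [3.139 0.014 0.022] 32.42503640854011 0.6298440942162908
-18 77 [20.4 28.7 33.3] [-14.5  -0.3]
-12 379 [24.4 34.2 41. ] [-18.   31.4]
-6 968 [27.1 37.6 48.4] [-31.2  31.6]
0 869 [34.  39.  56.5] [-31.2  31.9]
6 329 [18.5 53.1 59.5] [-31.2  32.2]
12 972 [19.3 32.3 59.1] [-35.6  35.3]
18 1791 [19.8 37.5 41. ] [-27.   34.7]
24 2011 [10.5 37.  41.5] [-32.9  33.3]
30 2176 [10.1 35.6 41.9] [-34.4  26.6]
36 1913 [ 5.4 32.7 41.7] [-30.8  20. ]
42 1456 [ 1.4 28.7 39.6] [-25.1  13.3]
48 839 [ 0.9 23.  34.1] [-18.4   7.1]
54 1842 [16.1 18.3 20. ] [-34.1  34.6]
60 2156 [ 7.5 11.8 17.7] [-34.5  34.5]
66 1846 [0.3 4.4 8.4] [-34.5  34.6]
72 1654 [-6.8 -2.8  1.1] [-34.5  34.4]
78 1245 [-13.   -9.5  -6.1] [-34.6  34.7]
[-26.18982857  -2.47753021  -0.52548024]
```

Call:
drive_tool(
  deltas="-0.02 0 0.05 0; 0 0 0.06 0; 0 0 0.06 0; 0 0 0 0",
)

```text
t: 16.58
eef_pos: [436.6, 189.8, 218.5]
tcp_rot: [3.14, 0.004, 0.022]
ft_force: [-10.8, -4.6, 3.1]
opening: 0.601
grip_force: 5.4
```

```bash
python3 -c "
from cup import *
s,_,_=cup2();print(s['ft_force'])"
```

```text
[436.6 189.8 218.5] [ 0.27  0.3   1.93 -0.    0.92  1.82] [3.14  0.004 0.022] 5.387022765403202 0.6011964063850684
-18 22 [14.4 25.1 29. ] [-16.7  -9.1]
-12 241 [22.8 32.  41.4] [-30.1  30.1]
-6 783 [25.  37.2 48.7] [-30.   30.3]
0 745 [ 5.4 40.5 57.3] [-29.9  30.5]
6 362 [ 9.8 52.  59.7] [-29.9  30.7]
12 1572 [ 8.2 32.5 58.3] [-35.4  34.7]
18 1836 [20.1 33.4 36.9] [-25.8  34.9]
24 1891 [12.  31.4 35.4] [-28.4  33.2]
30 1845 [ 4.2 29.8 33.7] [-31.3  26.8]
36 1558 [-3.5 28.7 32.2] [-24.3  20.9]
42 1100 [-7.3 24.8 30.6] [-16.2  14.6]
48 816 [-4.  13.  26.6] [-27.5  33.2]
54 1693 [-6.1 -0.8  1.5] [-34.4  34.7]
60 1545 [-13.4  -9.2  -5.1] [-34.6  34.5]
66 1393 [-20.6 -16.6 -12.4] [-34.6  34.7]
72 1264 [-27.8 -23.8 -19.7] [-34.6  34.4]
78 958 [-34.  -30.4 -26.8] [-34.6  34.7]
[-10.82525184  -4.62705083   3.08916106]
```

Call:
drive_tool(
  deltas="0 0 0 0; 0 0 0 0; 0 0 0.06 0; 0 0 0.06 0; 0.04 0 0.02 0; 0.04 0 0.02 0; 0 0 0 0",
  gripper=0.45,
)

```text
t: 17.22
eef_pos: [446.6, 190.3, 234.5]
tcp_rot: [3.141, 0.0, 0.022]
ft_force: [-5.8, -3.8, 4.0]
opening: 0.55
grip_force: 3.7
```

```bash
python3 -c "
from cup import *
s,_,_=cup2();print(s['ft_force'])"
```

```text
[446.6 190.3 234.5] [ 0.27  0.29  1.89 -0.    0.97  1.82] [3.141 0.    0.022] 3.725317596322384 0.5504363208292512
-18 37 [16.6 25.9 29.4] [-11.8  -5.5]
-12 244 [20.5 31.8 42.8] [-27.7  27.7]
-6 668 [-6.4 36.8 49.5] [-27.6  27.8]
0 613 [-0.2 40.6 57.8] [-27.6  28.1]
6 433 [ 4.7 49.1 59.8] [-27.4  28.1]
12 1847 [ 4.1 31.1 57.9] [-34.4  34.4]
18 1875 [14.7 30.5 34.6] [-24.6  34.8]
24 1892 [11.7 26.5 30.9] [-25.7  34.1]
30 1576 [ 8.7 23.4 27.2] [-22.3  28.2]
36 1158 [ 6.3 20.5 23.8] [-17.1  21.1]
42 1572 [-18.3 -15.6  20. ] [-33.   34.1]
48 1536 [-27.1 -22.3  11.9] [-34.5  34.4]
54 1215 [-34.3 -30.1 -25.9] [-34.6  34.5]
60 1108 [-41.5 -37.4 -33.5] [-34.6  34.6]
66 561 [-44.9 -43.1 -40.2] [-34.5  34.1]
[-5.80402754 -3.83185363  4.04502484]
```

```bash
python3 -c "
from m import *
s,im,d=snap('wrist');b=snap('side')[1];p,T=cam_from('side');x,y=map(int,proj(p,T,s['eef_pos']))
cv2.imwrite('pics/t2.png',np.hstack([cv2.resize(im[100:340,130:390,::-1],(480,443)),cv2.resize(b[y-35:y+45,x-25:x+33,::-1],(320,443))]))"
```

```text
(no output)
```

View pics/t2.png

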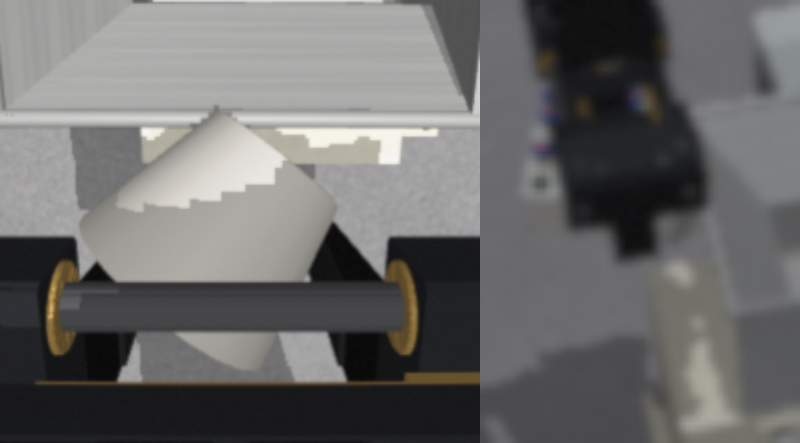

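The picture shows the cup twisted about 40° in the jaws (foot face (215,108)-(335,205), rim towards (80,215)-(260,370)). I'll lay it down on free bench, regrip it square at the rim with light force, and let it hang upright.

```bash
python3 - <<'E'
from m import *
p,T=cam_from('side')
for u in[(347,442),(420,430)]: print('tweezers',onplane(p,T,(u[0]*.64,u[1]*.64),2).round())
_,im,d=snap('side');C=cloud('side',d)
for X in[(470,-60),(430,-60),(470,-20)]: 
    u=proj(p,T,np.array([*X,0.]));print(X,u/.64)
m=(C[...,0]>380)&(C[...,0]<600)&(C[...,1]>-180)&(C[...,1]<40)&(C[...,2]>3)&(C[...,2]<150)
q=C[m];print(len(q),q.min(0) if len(q) else '',q.max(0) if len(q) else '')
s=env.state();print(s['opening'],s['grip_force'],s['t'])
E
```

```text
tweezers [ 431. -120.    2.]
tweezers [ 569. -124.    2.]
(470, -60) [362.00001895 411.05889779]
(430, -60) [341.3751459  414.98645488]
(470, -20) [358.36576904 393.57726692]
1397 [ 380.0209894  -179.82216565    3.00194971] [599.66519094  39.97641968  13.86458354]
0.5491671797605394 3.5814472523270524 17.4167
```

Call:
drive_tool(
  deltas="-0.1 0 0 0; -0.2 0.05 0 0.03; -0.2 0.2 0 0.03; -0.2 0.25 0 0.03; -0.2 0.25 0 0.03; -0.2 0.25 -0.1 0.03; -0.2 0.25 -0.2 0.03; -0.2 0.25 -0.2 0.03; -0.2 0.25 -0.2 0.03; -0.1 0.15 -0.2 0.03",
)

```text
t: 18.25
eef_pos: [264.5, 382.8, 143.3]
tcp_rot: [-3.141, -0.002, 0.877]
ft_force: [0.5, 0.8, -0.5]
opening: 0.549
grip_force: 0.0
```

Call:
drive_tool(
  deltas="0 0 -0.25 0; 0 0 -0.25 0; 0 0 -0.25 0; 0 0 -0.2 0; 0 0 0 0; 0 0 0 0",
)

```text
t: 18.75
eef_pos: [266.2, 380.8, 48.5]
tcp_rot: [-3.142, 0.001, 0.871]
ft_force: [0.1, -0.2, 0.3]
opening: 0.551
grip_force: 0.0
```

```bash
python3 - <<'E'
from m import *
s,im,d,X=wcloud();e=s['eef_pos'];print(e,s['tcp_rot'],s['joints'].round(2),s['opening'],s['grip_force'])
# bystanders near
for n in('side','scene'):
    _,i2,d2=snap(n);C=cloud(n,d2);m=(C[...,2]>8)&(C[...,2]<90)&(abs(C[...,0]-e[0])<170)&(abs(C[...,1]-e[1])<170)
    q=C[m];g=np.histogram2d(q[:,0]-e[0],q[:,1]-e[1],bins=[np.arange(-170,171,34)]*2)[0].astype(int);print(g)
    r=q[(np.hypot(q[:,0]-e[0],q[:,1]-e[1])<60)]
    if len(r): print('lowest near',np.percentile(r[:,2],[0,2,10]))
E
```

```text
[266.20301687 380.84450394  48.51907125] [-3.14157565e+00  1.01265970e-03  8.70600321e-01] [ 0.82  0.57  2.11 -0.    0.46  1.52] 0.5512254008597909 0.0
[[ 0  0  0  0  0  0  0  0  0  0]
 [ 1  0  0  0  0  0  0  0  0  0]
 [ 0  0  0  0  0  0  0  0  0  0]
 [ 0  0  0  0  0  0  1  0  0  0]
 [ 0  0  0  0  0 73  0  0  0  0]
 [ 0  0  0  2 50  0  0  0  0  0]
 [ 0  0  0  0  1  0  0  0  0  0]
 [ 0  0  0  0  0  0  0  0  1  0]
 [ 0  0  0  0  0 13 30  3  0  0]
 [ 0  0  0  0  0 67 75 55 19  0]]
lowest near [ 8.51318419 31.92669754 37.47931174]
[[ 0  0  0  0  0  0  1  0  0  0]
 [ 0  0  1  0  0  1  3  0  0  1]
 [ 0  0  0  0  1  1  0  1  1  1]
 [ 0  0  0  0  0  0  0  0  1  0]
 [ 0  1  0  1  0 61  1  1  0  0]
 [ 0  2  1  0 40  0  1  1  0  0]
 [ 0  2  2  0  4  1  2  0  0  0]
 [ 0  0  1  2  0  0  1  1  1  0]
 [ 0  1  1  1  1  1 13  0  0  0]
 [ 1  0  0  0  0  9 53 70 98  0]]
lowest near [ 8.00651593 14.8643224  39.46914081]
```

```bash
python3 - <<'E'
from m import *
for n,k,i0 in(('side','e','b'),('scene','d','a')):
    _,i2,d2=snap(n);C=cloud(n,d2);m=((z[k]-d2)>12)&(d2>0)&(C[...,2]<260)&(C[...,2]>2)&(C[...,2]<190)
    m=cv2.morphologyEx(m.astype(np.uint8),cv2.MORPH_OPEN,np.ones((3,3)))
    N,l,st,ce=cv2.connectedComponentsWithStats(m)
    for i in range(1,N):
        if st[i,4]>15:
            q=C[l==i];print(n,st[i],q.min(0).round(),q.max(0).round(),i2[l==i].mean(0).round())
    if n=='side': cv2.imwrite('pics/f_side.png',i2[:,:,::-1])
E
```

```text
side [ 120  129   55   38 1020] [179. 297.   7.] [358. 438. 190.] [35. 34. 35.]
side [198 224  22  20 206] [382.   4.  10.] [447.  67.  68.] [117. 115. 114.]
side [ 92 245   5   5  21] [115. -48. 166.] [121. -32. 190.] [33. 31. 32.]
side [ 61 271  19  10 123] [  41. -122.  137.] [ 72. -91. 189.] [33. 31. 31.]
scene [393 146  25  11 183] [-280.  -20.    4.] [-14. 177. 189.] [63. 58. 53.]
scene [429 151   7   8  42] [-150.  183.  131.] [-101.  223.  187.] [64. 56. 49.]
scene [ 366  204   58   39 1088] [178. 297.  36.] [360. 463. 190.] [45. 45. 45.]
scene [380 231   4  10  35] [287. 356.  33.] [304. 374.  87.] [37. 38. 39.]
```

Call:
drive_tool(
  deltas="0 0 0.3 0; 0 0 0.3 0; 0.15 -0.1 0.4 0; 0.25 -0.25 0.3 0; 0.25 -0.25 0.3 0; 0.25 -0.25 0.2 0; 0.2 -0.3 0.2 0; 0.15 -0.35 0 0; 0.15 -0.35 0 0; 0.1 -0.35 0 0",
  gripper=0,
)

```text
t: 19.83
eef_pos: [411.2, 164.6, 241.8]
tcp_rot: [3.14, -0.002, 0.871]
ft_force: [0.2, -0.1, -0.3]
opening: 1.001
grip_force: 0.0
```

Call:
drive_tool(
  deltas="0.05 -0.35 0 0; 0.05 -0.35 0 0; 0 -0.35 0 0; 0 -0.25 0 0; 0 0 0 0; 0 0 0 0",
)

```text
t: 20.33
eef_pos: [420.3, 35.4, 241.2]
tcp_rot: [3.14, -0.001, 0.868]
ft_force: [-0.5, 0.3, 0.6]
opening: 0.999
grip_force: 0.0
```

```bash
cat > find.py <<'E'
from m import *
def find(c=(414,36),R=70,f=None):
    s,im,d,X=wcloud(f);print(s['eef_pos'].round(1),s['tcp_rot'].round(3),s['joints'].round(2),s['t'])
    m=(np.hypot(X[...,0]-c[0],X[...,1]-c[1])<R)&(X[...,2]>12)&(X[...,2]<85)
    q=X[m];print(len(q),q.min(0).round(),q.max(0).round())
    top=q[q[:,2]>25];r=cv2.minAreaRect(top[:,:2].astype(np.float32));print('rect',r)
    cen,_,V=cv2.PCACompute2(q[:,:2].astype(np.float32),None)[0:3] if False else (q[:,:2].mean(0),0,0)
    hi=q[q[:,2]>q[:,2].max()-4];print('mean',cen.round(1),'highest',hi.mean(0).round(1),len(hi))
    a=np.arange(0,360,15)
    for t in a:
        u=np.array([np.cos(np.radians(t)),np.sin(np.radians(t))]);k=top[:,:2]@u
        print(t,(np.percentile(k,99.7)-cen@u).round(1),end=' | ')
    print()
    return s,im,X,q
E
python3 -c "
from find import *
s,im,X,q=find(f='f1.png')"
```

```text
[420.3  35.4 241.2] [ 3.14e+00 -1.00e-03  8.68e-01] [-0.07  0.19  2.01  0.    0.94  0.63] 20.3333
1799 [386.   9.  12.] [461.  69.  66.]
rect ((423.7901306152344, 41.548309326171875), (50.6766357421875, 65.81087493896484), 75.41203308105469)
mean [424.4  41.2] highest [418.8  24.9  63.6] 135
0 25.0 | 15 26.5 | 30 28.2 | 45 27.7 | 60 26.8 | 75 25.3 | 90 26.9 | 105 29.3 | 120 30.7 | 135 29.8 | 150 28.7 | 165 31.8 | 180 36.0 | 195 38.5 | 210 38.3 | 225 35.4 | 240 30.2 | 255 23.7 | 270 28.7 | 285 33.8 | 300 36.9 | 315 37.4 | 330 35.4 | 345 31.1 |
```

Call:
drive_tool(
  deltas="-0.01 -0.13 0 0.034; 0 0 -0.2 0.034; 0 0 -0.35 0; 0 0 -0.35 0; 0 0 -0.35 0; 0 0 -0.35 0; 0 0 -0.3 0; 0 0 -0.17 0; 0 0 0 0; 0 0 0 0",
)

```text
t: 21.22
eef_pos: [419.2, 24.2, 33.4]
tcp_rot: [-3.14, 0.001, 1.086]
ft_force: [0.1, -1.0, 0.2]
opening: 0.999
grip_force: 0.0
```

Call:
drive_tool(
  deltas="0 0 0 0; 0 0 0 0; 0 0 0 0; 0 0 0 0",
  gripper=0.28,
)

```text
t: 21.55
eef_pos: [419.8, 23.4, 34.4]
tcp_rot: [3.14, -0.001, 1.084]
ft_force: [-0.3, -1.3, -0.0]
opening: 0.773
grip_force: 0.0
```

Call:
drive_tool(
  deltas="0 0 0 0; 0 0 0 0",
  gripper=0.3,
)

```text
t: 21.72
eef_pos: [419.4, 23.4, 33.9]
tcp_rot: [3.141, -0.0, 1.084]
ft_force: [-0.2, 3.6, 6.9]
opening: 0.702
grip_force: 8.1
```

Call:
drive_tool(
  deltas="0 0 0.06 0; 0.03 -0.1 0 0; 0.04 -0.15 0 0; 0.04 -0.15 0 0; 0.04 -0.1 0 0; 0.02 -0.05 0 0; 0 0 0 0",
)

```text
t: 22.3
eef_pos: [436.9, -32.8, 39.5]
tcp_rot: [3.141, -0.0, 1.083]
ft_force: [-0.3, 0.9, 0.3]
opening: 0.7
grip_force: 14.9
```

```bash
cat >> find.py <<'E'
def rel():
    s,im,d,X=wcloud();e=s['eef_pos'];f=s['tcp_rot'][2]-np.pi/2;print(e.round(1),s['grip_force'],s['opening'],s['ft_force'].round(1),s['t'])
    u=np.array([np.cos(f),np.sin(f)]);v=np.array([-u[1],u[0]]) # u along pads, v across
    P=X-e;k=P[...,:2]@u;l=P[...,:2]@v;h=P[...,2]
    m=(abs(k)<40)&(abs(l)<85)&(h>-e[2]+6)&(h<62)
    for x in range(-80,81,8):
        w=m&(abs(l-x)<4)
        if w.sum()>20: print(x,w.sum(),'z',np.percentile(X[...,2][w],[2,50,98]).round(),'k',np.percentile(k[w],[2,98]).round())
E
python3 -c "
from find import *
rel()"
```

```text
[436.9 -32.8  39.5] 14.921375731034914 0.6998867304826757 [-0.3  0.9  0.3] 22.3
-8 457 z [38. 77. 89.] k [-35.  35.]
0 879 z [34. 82. 99.] k [-35.  35.]
8 3197 z [ 29.  61. 100.] k [-39.  39.]
16 2122 z [40. 60. 75.] k [-36.  37.]
24 1756 z [39. 56. 60.] k [-30.  20.]
32 1570 z [37. 52. 57.] k [-31.  16.]
40 1102 z [35. 49. 53.] k [-25.  12.]
48 93 z [34. 44. 49.] k [-7.  9.]
72 108 z [6. 7. 9.] k [-28. -17.]
80 534 z [ 6.  8. 12.] k [-31.  -4.]
```

Call:
drive_tool(
  deltas="0 0 0.1 0; 0 0 0.09 0; 0 0 0 0",
  gripper=0.297,
)

```text
t: 22.6
eef_pos: [436.6, -31.3, 59.7]
tcp_rot: [3.14, -0.0, 1.085]
ft_force: [0.8, -0.8, -0.6]
opening: 0.702
grip_force: 11.0
```

Call:
drive_tool(
  deltas="0 0 0 0; 0 0 0 0",
  gripper=0.295,
)

```text
t: 22.77
eef_pos: [436.3, -31.4, 58.5]
tcp_rot: [3.141, -0.0, 1.085]
ft_force: [-0.8, -0.2, -0.6]
opening: 0.704
grip_force: 8.8
```

```bash
python3 -c "
from find import *
rel()"
```

```text
[436.3 -31.4  58.5] 8.782341869082302 0.7041628810411745 [-0.8 -0.2 -0.6] 22.7667
-8 459 z [ 55.  96. 108.] k [-35.  36.]
0 881 z [ 49. 101. 118.] k [-35.  36.]
8 3185 z [ 48.  80. 119.] k [-39.  39.]
16 2146 z [ 58.  79. 117.] k [-37.  37.]
24 1758 z [58. 75. 79.] k [-30.  20.]
32 1568 z [55. 71. 75.] k [-31.  16.]
40 1107 z [53. 68. 72.] k [-25.  12.]
48 97 z [52. 62. 67.] k [-6.  9.]
72 113 z [6. 7. 8.] k [-27. -14.]
80 488 z [ 6.  8. 12.] k [-30.  -1.]
```

Call:
drive_tool(
  deltas="0 0 0 0; 0 0 0 0; 0 0 0 0",
  gripper=0.291,
)

```text
t: 23.07
eef_pos: [436.3, -31.6, 58.2]
tcp_rot: [-3.141, 0.0, 1.084]
ft_force: [-0.1, 0.2, -0.1]
opening: 0.709
grip_force: 5.0
```

```bash
python3 -c "
from find import *
rel()" | sed -n '1p;6,9p'
```

```text
[436.3 -31.6  58.2] 5.028901543118991 0.7090249824161455 [-0.1  0.2 -0.1] 23.0667
24 1759 z [58. 74. 79.] k [-30.  20.]
32 1563 z [55. 70. 75.] k [-31.  16.]
40 1124 z [52. 67. 71.] k [-25.  12.]
48 104 z [53. 62. 67.] k [-7.  9.]
```

Call:
drive_tool(
  deltas="0 0 0 0; 0 0 0 0; 0 0 0 0",
  gripper=0.288,
)

```text
t: 23.37
eef_pos: [436.3, -31.7, 58.4]
tcp_rot: [3.142, 0.0, 1.084]
ft_force: [1.0, -0.2, -0.6]
opening: 0.708
grip_force: 2.8
```

```bash
python3 -c "
from find import *
rel()" | sed -n '1p;5,9p'
```

```text
[436.3 -31.7  58.4] 2.8260371935903095 0.7082626191720562 [ 1.  -0.2 -0.6] 23.3667
16 2302 z [58. 79. 93.] k [-37.  36.]
24 1837 z [55. 73. 79.] k [-30.  21.]
32 1585 z [51. 67. 73.] k [-30.  16.]
40 1156 z [48. 62. 68.] k [-26.  12.]
48 180 z [49. 59. 62.] k [-13.   8.]
```

Call:
drive_tool(
  deltas="0 0 0 0; 0 0 0 0; 0 0 0 0; 0 0 0 0; 0 0 0 0",
  gripper=0.2875,
)

```text
t: 23.83
eef_pos: [436.4, -31.6, 58.5]
tcp_rot: [3.142, 0.0, 1.084]
ft_force: [-0.7, -0.1, 0.3]
opening: 0.714
grip_force: 2.5
```

```bash
python3 -c "
from find import *
rel()"
```

```text
[436.4 -31.6  58.5] 2.5219421996735036 0.7137859939049538 [-0.7 -0.1  0.3] 23.8333
-8 476 z [ 49.  96. 108.] k [-35.  36.]
0 864 z [ 51. 102. 118.] k [-35.  36.]
8 3000 z [ 46.  81. 119.] k [-39.  39.]
16 2296 z [58. 79. 93.] k [-37.  36.]
24 1842 z [55. 73. 79.] k [-30.  20.]
32 1574 z [51. 67. 73.] k [-30.  16.]
40 1162 z [48. 62. 67.] k [-26.  12.]
48 180 z [49. 59. 62.] k [-14.   8.]
72 105 z [6. 8. 9.] k [-27. -15.]
80 479 z [ 6.  8. 12.] k [-30.  -2.]
```

Call:
drive_tool(
  deltas="0 0 0 0; 0 0 0 0; 0 0 0 0; 0 0 0 0",
  gripper=0.2865,
)

```text
t: 24.22
eef_pos: [436.4, -31.6, 58.4]
tcp_rot: [3.142, 0.0, 1.084]
ft_force: [0.6, 0.1, -0.3]
opening: 0.716
grip_force: 1.7
```

```bash
python3 -c "
from find import *
rel()"| sed -n '1p;5,9p'
```

```text
[436.4 -31.6  58.4] 1.7072709803687758 0.7163848604215003 [ 0.6  0.1 -0.3] 24.2167
8 1971 z [ 44.  77. 120.] k [-39.  39.]
16 1360 z [ 54.  79. 119.] k [-37.  38.]
24 2237 z [50. 74. 84.] k [-29.  20.]
32 1590 z [42. 60. 71.] k [-28.  15.]
40 920 z [37. 49. 57.] k [-24.   9.]
```

Call:
drive_tool(
  deltas="0 0 0 0; 0 0 0 0; 0 0 0 0; 0 0 0 0",
  gripper=0.2857,
)

```text
t: 24.6
eef_pos: [436.4, -31.7, 58.4]
tcp_rot: [3.142, 0.0, 1.084]
ft_force: [0.5, -0.2, 0.1]
opening: 0.716
grip_force: 1.4
```

```bash
python3 -c "
from find import *
rel()"
```

```text
[436.4 -31.7  58.4] 1.354942356083484 0.715803363089835 [ 0.5 -0.2  0.1] 24.6
-16 626 z [29. 34. 43.] k [-22.  23.]
-8 1391 z [ 27.  40. 106.] k [-35.  36.]
0 1141 z [ 32.  96. 118.] k [-36.  36.]
8 1947 z [ 44.  77. 119.] k [-39.  39.]
16 1375 z [ 55.  79. 119.] k [-38.  38.]
24 2227 z [50. 73. 84.] k [-29.  20.]
32 1601 z [42. 60. 70.] k [-29.  15.]
40 917 z [37. 49. 57.] k [-24.   9.]
48 30 z [40. 43. 45.] k [-12.  -1.]
72 109 z [6. 7. 9.] k [-27. -15.]
80 468 z [ 6.  8. 12.] k [-30.  -2.]
```

Call:
drive_tool(
  deltas="0 0 0 0; 0 0 0 0; 0 0 0 0; 0 0 0 0",
  gripper=0.285,
)

```text
t: 24.98
eef_pos: [436.4, -31.7, 58.5]
tcp_rot: [3.141, -0.0, 1.084]
ft_force: [-0.0, 0.5, -1.6]
opening: 0.713
grip_force: 1.1
```

```bash
python3 -c "
from find import *
rel()"
```

```text
[436.4 -31.7  58.5] 1.086372430290794 0.7130959559676918 [-0.   0.5 -1.6] 24.9833
-16 638 z [30. 34. 43.] k [-22.  23.]
-8 1377 z [ 27.  41. 106.] k [-35.  36.]
0 1135 z [ 31.  96. 118.] k [-36.  36.]
8 1963 z [ 44.  78. 120.] k [-39.  39.]
16 1368 z [ 54.  79. 118.] k [-38.  38.]
24 2237 z [50. 73. 84.] k [-29.  20.]
32 1591 z [42. 60. 71.] k [-28.  15.]
40 922 z [38. 49. 57.] k [-24.   9.]
48 28 z [40. 43. 45.] k [-13.  -1.]
72 108 z [6. 8. 9.] k [-27. -15.]
80 477 z [ 6.  8. 12.] k [-30.  -2.]
```

Call:
drive_tool(
  deltas="0 0 0 0; 0 0 0 0; 0 0 0 0; 0 0 0 0",
  gripper=0.2843,
)

```text
t: 25.37
eef_pos: [436.4, -31.7, 58.4]
tcp_rot: [3.142, 0.0, 1.084]
ft_force: [0.1, 0.4, -1.2]
opening: 0.718
grip_force: 0.6
```

```bash
python3 -c "
from find import *
rel()"| sed -n '1,9p'
```

```text
[436.4 -31.7  58.4] 0.6374607652105624 0.718366085896368 [ 0.1  0.4 -1.2] 25.3667
-40 273 z [32. 41. 51.] k [-12.   6.]
-32 1387 z [42. 61. 74.] k [-18.  18.]
-24 1031 z [18. 60. 75.] k [-25.  26.]
-16 1035 z [14. 19. 73.] k [-28.  26.]
-8 1530 z [ 12.  35. 105.] k [-35.  36.]
0 1799 z [ 13.  56. 117.] k [-36.  36.]
8 2562 z [ 24.  62. 119.] k [-39.  39.]
16 960 z [ 32.  47. 120.] k [-38.  38.]
```

Call:
drive_tool(
  deltas="0 0 0 0; 0 0 0 0; 0 0 0 0; 0 0 0 0",
  gripper=0.2838,
)

```text
t: 25.75
eef_pos: [436.4, -31.7, 58.5]
tcp_rot: [3.142, 0.0, 1.084]
ft_force: [0.3, -0.7, 0.0]
opening: 0.715
grip_force: 0.1
```

```bash
python3 -c "
from find import *
rel()"| sed -n '1,9p'
```

```text
[436.4 -31.7  58.5] 0.0629743681747641 0.7153866691847113 [ 0.3 -0.7  0. ] 25.75
-24 174 z [22. 53. 57.] k [-15.   4.]
-16 1268 z [ 7. 22. 41.] k [-25.  20.]
-8 1789 z [  6.  34. 105.] k [-35.  36.]
0 2035 z [  7.  45. 117.] k [-35.  36.]
8 2585 z [  7.  61. 119.] k [-39.  39.]
16 1089 z [  6.  25. 119.] k [-38.  38.]
24 603 z [ 7. 29. 60.] k [-28.  27.]
32 385 z [23. 48. 59.] k [-23.  21.]
```

Call:
drive_tool(
  deltas="0 0 -0.04 0; 0 0 -0.04 0; 0 0 -0.04 0; 0 0 -0.04 0; 0 0 0 0",
)

```text
t: 26.22
eef_pos: [436.0, -31.6, 41.6]
tcp_rot: [-3.14, 0.0, 1.084]
ft_force: [0.0, 0.2, 0.3]
opening: 0.72
grip_force: 0.0
```

```bash
python3 -c "
from find import *
rel()"
```

```text
[436.  -31.6  41.6] 0.04657653514350669 0.719535977194561 [0.  0.2 0.3] 26.2167
-32 41 z [51. 53. 54.] k [-8.  7.]
-24 1200 z [41. 49. 57.] k [-20.  18.]
-16 930 z [ 7. 14. 58.] k [-27.  18.]
-8 1564 z [ 6. 24. 89.] k [-35.  36.]
0 2003 z [  6.  38. 100.] k [-35.  36.]
8 2596 z [  7.  46. 102.] k [-39.  39.]
16 1199 z [  6.  27. 102.] k [-38.  38.]
24 601 z [ 6. 34. 59.] k [-29.  27.]
32 431 z [26. 50. 57.] k [-23.  21.]
40 171 z [49. 53. 55.] k [-11.   9.]
72 129 z [6. 7. 9.] k [-27. -15.]
80 553 z [ 6.  8. 12.] k [-30.  -2.]
```

Call:
drive_tool(
  deltas="0 0 0 0; 0 0 0 0; 0 0 0 0",
  gripper=0.24,
)

```text
t: 26.52
eef_pos: [436.4, -31.7, 42.6]
tcp_rot: [3.141, -0.0, 1.084]
ft_force: [0.0, 0.2, 0.4]
opening: 0.758
grip_force: 0.0
```

Call:
drive_tool(
  deltas="0 0 0 0; 0 0 0 0; 0 0 0.1 0; 0 0 0.2 0; 0 0 0.3 0; 0 0 0.4 0; 0 0 0.4 0; 0 0 0.3 0; 0 0 0 0; 0 0 0 0",
  gripper=0,
)

```text
t: 27.35
eef_pos: [436.7, -31.7, 213.8]
tcp_rot: [3.138, -0.001, 1.084]
ft_force: [0.6, 0.6, 0.0]
opening: 1.0
grip_force: 0.0
```

```bash
python3 - <<'E'
from find import *
s,im,X,q=find(c=(438,-30),R=60)
top=q[q[:,2]>45];print('rim',cv2.minEnclosingCircle(top[:,:2].astype(np.float32)),np.percentile(top[:,2],[2,50,98]))
# vials left in cup? interior heights/colour
m=(np.hypot(X[...,0]-q[:,0].mean(),X[...,1]-q[:,1].mean())<28)
hs=cv2.cvtColor(im,cv2.COLOR_RGB2HSV);print('sat px',((hs[...,1]>110)&m).sum(),m.sum(),'floor z',np.nanpercentile(X[...,2][m],[5,30,50]))
_,i2,d=snap('scene');C=cloud('scene',d);h=cv2.cvtColor(i2,cv2.COLOR_RGB2HSV)
b=((h[...,0]>105)&(h[...,0]<130)&(h[...,1]>110)&(h[...,2]>45))&(abs(C[...,0]-580)<100)&(abs(C[...,1]-190)<100)
n,l,st,ce=cv2.connectedComponentsWithStats(b.astype(np.uint8),connectivity=4);print(st[1:,4],[C[l==i].mean(0).round().tolist() for i in range(1,n)])
o1=cv2.resize(i2[165:250,225:330,::-1],(500,405),interpolation=cv2.INTER_CUBIC)
side=snap('side')[1];o2=cv2.resize(side[115:280,180:310,::-1],(300,381),interpolation=cv2.INTER_CUBIC)
o=np.zeros((405,800,3),np.uint8);o[:,:500]=o1;o[:381,500:]=o2;cv2.imwrite('pics/chk.png',o)
E
```

```text
[436.7 -31.7 213.8] [ 3.138e+00 -1.000e-03  1.084e+00] [-0.22  0.25  2.02 -0.    0.87  0.26] 27.35
1765 [394. -57.  12.] [462.  11.  53.]
rect ((428.32086181640625, -23.143882751464844), (67.41514587402344, 67.70641326904297), 46.754390716552734)
mean [424.4 -28.1] highest [428.5 -24.2  49.5] 362
0 37.3 | 15 38.4 | 30 39.2 | 45 39.6 | 60 39.9 | 75 39.3 | 90 38.5 | 105 37.1 | 120 35.7 | 135 34.0 | 150 32.8 | 165 30.8 | 180 29.5 | 195 28.3 | 210 27.6 | 225 27.2 | 240 27.4 | 255 27.5 | 270 28.5 | 285 29.8 | 300 31.0 | 315 32.7 | 330 34.4 | 345 35.8 | 
rim ((428.2185363769531, -23.193071365356445), 34.19826126098633) [45.36869082 48.99786177 50.69705826]
sat px 0 2907 floor z [ 2.80205759  5.08367412 28.07846542]
[5 5 6 7] [[576.0, 132.0, 142.0], [552.0, 149.0, 140.0], [579.0, 162.0, 142.0], [567.0, 175.0, 140.0]]
```

Call:
drive_tool(
  deltas="0 0 0.35 -0.0374; 0 0 0.35 -0.0374; 0.1 0.1 0.3 -0.0374; 0.15 0.25 0.2 -0.0374; 0.15 0.3 0.1 -0.0374; 0.15 0.3 0 -0.0374; 0.15 0.3 0 -0.0374; 0.1 0.3 0 -0.0374; 0.1 0.2 0 -0.0378; 0 0 0 0",
  gripper=0.5,
)

```text
t: 28.33
eef_pos: [527.3, 146.1, 339.9]
tcp_rot: [-3.141, 0.003, 0.021]
ft_force: [0.4, -0.3, -0.5]
opening: 0.501
grip_force: 0.0
```

```bash
python3 - <<'E'
from m import *
s,im,d,X=wcloud('hop.png');print(s['eef_pos'],s['tcp_rot'],s['t'])
h=cv2.cvtColor(im,cv2.COLOR_RGB2HSV);roi=(abs(X[...,0]-581)<85)&(abs(X[...,1]-190)<85)&(X[...,2]<215)&(X[...,2]>100)
for nm,b in(('blue',(h[...,0]>105)&(h[...,0]<130)&(h[...,1]>110)),('amber',(h[...,0]>5)&(h[...,0]<22)&(h[...,1]>90))):
    b=b&roi;n,l,st,ce=cv2.connectedComponentsWithStats(b.astype(np.uint8),connectivity=4)
    print(nm,[(st[i,4],ce[i].round().tolist(),X[l==i].mean(0).round().tolist()) for i in range(1,n) if st[i,4]>4])
# catch & lever check: points above 190 on -y side
m=(X[...,1]>20)&(X[...,1]<75)&(X[...,2]>190)&(X[...,2]<225)&(X[...,0]>480)&(X[...,0]<620);q=X[m];print('knob',len(q),q.mean(0) if len(q) else '',q.max(0) if len(q) else '')
cv2.imwrite('pics/hop_c.png',cv2.resize(im[:,:,::-1],(800,600)))
E
```

```text
[527.26422761 146.07238076 339.93059554] [-3.14149727  0.0033394   0.02088444] 28.3333
blue [(np.int32(48), [219.0, 132.0], [578.0, 191.0, 141.0]), (np.int32(49), [245.0, 133.0], [579.0, 159.0, 141.0]), (np.int32(47), [268.0, 137.0], [574.0, 132.0, 141.0]), (np.int32(48), [232.0, 142.0], [568.0, 175.0, 141.0]), (np.int32(48), [211.0, 150.0], [557.0, 201.0, 140.0]), (np.int32(46), [252.0, 156.0], [550.0, 150.0, 141.0])]
amber [(np.int32(152), [247.0, 119.0], [595.0, 157.0, 140.0]), (np.int32(154), [222.0, 119.0], [593.0, 187.0, 140.0]), (np.int32(150), [202.0, 140.0], [568.0, 212.0, 140.0]), (np.int32(152), [255.0, 140.0], [570.0, 147.0, 140.0]), (np.int32(140), [227.0, 154.0], [553.0, 181.0, 140.0]), (np.int32(147), [265.0, 158.0], [549.0, 134.0, 140.0])]
knob 266 [560.5660217   47.53590456 208.07092563] [568.54740133  54.71095186 212.63901337]
```

Call:
drive_tool(
  deltas="0.1 -0.25 0 0; 0.15 -0.3 0 0; 0.1 -0.3 0 0; 0 -0.135 0 0; 0 0 -0.3 0; 0 0 -0.3 0; 0 0 -0.3 0; 0 0 -0.2 0; 0 0 -0.14 0; 0 0 0 0",
)

```text
t: 29.22
eef_pos: [559.3, 43.9, 215.0]
tcp_rot: [-3.141, 0.006, 0.028]
ft_force: [-1.0, -0.2, -0.2]
opening: 0.501
grip_force: 0.0
```

Call:
drive_tool(
  deltas="0 0 0 0; 0 0 0 0",
)

```text
t: 29.38
eef_pos: [561.3, 44.3, 219.1]
tcp_rot: [3.141, -0.001, 0.027]
ft_force: [0.5, 0.3, 0.5]
opening: 0.499
grip_force: 0.0
```

Call:
drive_tool(
  deltas="0 0.03 -0.04 0; 0 0 0 0; 0 0 0 0; 0 0 0 0; 0 0 0 0; 0 0 0 0; 0 0 0 0",
  gripper=0.9,
)

```text
t: 29.97
eef_pos: [561.4, 45.7, 214.6]
tcp_rot: [3.138, -0.0, 0.027]
ft_force: [-0.9, -13.3, 0.6]
opening: 0.173
grip_force: 30.0
```

Call:
drive_tool(
  deltas="-0.03 -0.012 0.057 0; -0.035 -0.002 0.057 0; -0.088 -0.003 0.096 0; -0.107 -0.003 0.075 0; 0 0 0 0",
)

```text
t: 30.38
eef_pos: [534.0, 44.9, 244.2]
tcp_rot: [3.14, -0.001, 0.027]
ft_force: [0.3, -5.8, -1.2]
opening: 0.169
grip_force: 30.0
```

Call:
drive_tool(
  deltas="-0.121 -0.003 0.048 0; -0.128 -0.003 0.023 0; -0.131 -0.003 -0.006 0; -0.06 -0.002 -0.013 0; 0 0 0 0",
)

```text
t: 30.8
eef_pos: [490.7, 44.1, 249.5]
tcp_rot: [3.14, -0.003, 0.027]
ft_force: [-0.2, -4.7, 7.9]
opening: 0.171
grip_force: 30.0
```

Call:
drive_tool(
  deltas="-0.066 -0.002 -0.02 0; -0.06 -0.002 -0.027 0; -0.056 -0.001 -0.03 0; 0 0 0 0",
)

```text
t: 31.13
eef_pos: [472.2, 43.7, 240.8]
tcp_rot: [3.141, -0.0, 0.027]
ft_force: [-1.8, -3.9, 4.9]
opening: 0.172
grip_force: 30.0
```

Call:
drive_tool(
  deltas="0 0 0 0; 0 0 0 0; 0 0 0 0; 0 0 0 0; 0 0 0 0; 0 0 0 0; 0 0 0 0; 0 0 0 0; 0 0 0 0; 0 0 0 0",
  gripper=0.5,
)

```text
t: 31.97
eef_pos: [473.0, 44.0, 240.3]
tcp_rot: [3.142, 0.0, 0.027]
ft_force: [0.1, -0.1, 0.9]
opening: 0.502
grip_force: 0.0
```

```bash
cat > cat.py <<'E'
from m import *
for n in('side','scene'):
    _,im,d=snap(n);C=cloud(n,d)
    m=(C[...,1]>32)&(C[...,1]<58)&(C[...,0]>370)&(C[...,0]<630)&(C[...,2]>60)&(C[...,2]<330)&(im.min(2)>60)
    q=C[m];print(n,len(q));g=np.histogram2d(q[:,0],q[:,2],bins=[np.arange(370,640,20),np.arange(60,341,20)])[0].astype(int);print(g)
E
python3 cat.py
```

```text
side 589
[[ 0  0  0  1  0  0  0  0  0  0  0  0  0  0]
 [ 0  0  0 31 10  0  0  0  0  0  0  0  0  0]
 [ 0  0  0 12 27  0  0  0  0  0  0  0  0  0]
 [ 0  0  0  0 34  4  0  0  0  0  0  0 10  1]
 [ 0  0  0 12 24 27  0  0  0  0  0  0  0  0]
 [ 8  4  9 12  3 34  4  0  0  0  0  0  0  0]
 [20 16 12 14  2 20 36  0  0  0  0  0  0  0]
 [12 10 11  9  4  2  7  0  0  0  0  0  0  0]
 [11  9  9 11  8  0  0  0  0  0  0  0  0  0]
 [ 3  9  6  4 21  0  0  0  0  0  0  0  0  0]
 [ 3  5  9  6  4  0  0  0  0  0  0  0  0  0]
 [ 0  5  2  4  0  0  0  0  0  0  0  0  0  0]
 [ 2  2  3  7  2  1  1  0  0  0  0  0  0  0]]
scene 58
[[ 0  0  0  1  0  0  0  0  0  0  0  0  0  0]
 [ 0  0  0  4  9  0  0  0  0  0  0  0  0  0]
 [ 0  0  0  0  0  0  0  0  0  0  0  0  0  0]
 [ 0  0  0  0  0  0  0  0  0  0  0  0  0  0]
 [ 0  0  0  0  0  2  0  0  0  0  0  0  0  0]
 [ 0  0  0  0  0  9  1  0  0  0  0  0  0  0]
 [ 0  0  0  0  0  0 12  0  0  0  0  0  5  5]
 [ 0  0  0  0  0  3  6  0  0  0  0  0  0  0]
 [ 0  0  0  0  0  0  0  0  0  0  0  0  0  0]
 [ 0  0  0  0  0  0  0  0  0  0  0  0  0  0]
 [ 0  0  0  0  0  0  0  0  0  0  0  0  0  0]
 [ 0  0  0  0  0  0  0  0  0  0  0  0  0  0]
 [ 0  0  0  0  0  1  0  0  0  0  0  0  0  0]]
```

Call:
drive_tool(
  deltas="0 0 0.35 0; 0 0 0.35 0; 0 0 0.35 0; 0.2 -0.05 0.1 0; 0.3 -0.05 0 0; 0.3 -0.05 0 0; 0.3 -0.04 0 0; 0.3 -0.04 0 0; 0.245 0 0 0; 0 0 0 0",
)

```text
t: 32.9
eef_pos: [640.6, 20.5, 353.7]
tcp_rot: [-3.142, 0.001, 0.026]
ft_force: [0.4, -0.6, 0.2]
opening: 0.503
grip_force: 0.0
```

```bash
python3 - <<'E'
from m import *
s,im,d,X=wcloud();print(s['eef_pos'],s['t'])
for lo,hi in((318,330),(270,318)):
    m=(abs(X[...,0]-638)<35)&(abs(X[...,1]-21)<35)&(X[...,2]>lo)&(X[...,2]<hi)&(im.max(2)<90);q=X[m]
    if len(q)>5: print(len(q),q.mean(0).round(1),np.percentile(q,[2,98],axis=0).round(1).tolist())
E
```

```text
[640.59278942  20.47828552 353.65102862] 32.9
740 [637.3  19.7 323.9] [[627.3, 10.5, 319.0], [645.9, 28.8, 325.5]]
455 [644.4  20.1 296.7] [[638.5, 10.5, 271.0], [646.6, 29.6, 317.1]]
```

Call:
drive_tool(
  deltas="-0.03 0 -0.2 0; 0 0 -0.25 0; 0 0 -0.16 0; 0 0 0 0; 0 0 0 0",
)

```text
t: 33.37
eef_pos: [633.8, 21.0, 294.7]
tcp_rot: [3.142, 0.001, 0.027]
ft_force: [0.6, -0.3, 0.3]
opening: 0.499
grip_force: 0.0
```

Call:
drive_tool(
  deltas="0 0 0 0; 0 0 0 0; 0 0 0 0; 0 0 0 0; 0 0 0 0; 0 0 0 0",
  gripper=0.9,
)

```text
t: 33.87
eef_pos: [634.7, 19.7, 295.1]
tcp_rot: [3.139, -0.001, 0.026]
ft_force: [-0.9, -6.6, 3.0]
opening: 0.224
grip_force: 30.0
```

Call:
drive_tool(
  deltas="-0.08 -0.002 -0.003 0; -0.086 -0.002 -0.005 0; -0.164 -0.004 -0.025 0; -0.161 -0.004 -0.041 0; 0 0 0 0",
)

```text
t: 34.28
eef_pos: [584.9, 18.7, 288.5]
tcp_rot: [3.139, -0.004, 0.026]
ft_force: [5.4, -6.0, 3.5]
opening: 0.223
grip_force: 30.0
```

Call:
drive_tool(
  deltas="-0.155 -0.004 -0.057 0; -0.15 -0.004 -0.072 0; -0.141 -0.004 -0.087 0; -0.132 -0.003 -0.1 0; 0 0 0 0",
)

```text
t: 34.7
eef_pos: [525.9, 17.5, 257.0]
tcp_rot: [3.14, -0.002, 0.027]
ft_force: [-6.9, -5.5, 23.0]
opening: 0.228
grip_force: 30.0
```

Call:
drive_tool(
  deltas="-0.015 0 0.02 0; -0.132 -0.003 -0.1 0; -0.115 -0.003 -0.115 0; 0 0 0 0; 0 0 0 0",
)

```text
t: 35.12
eef_pos: [501.6, 17.0, 237.0]
tcp_rot: [3.14, -0.002, 0.027]
ft_force: [-2.4, -4.8, 11.7]
opening: 0.225
grip_force: 30.0
```

Call:
drive_tool(
  deltas="-0.05 -0.001 -0.068 0; -0.05 -0.001 -0.068 0; 0 0 0 0; 0 0 0 0",
)

```text
t: 35.45
eef_pos: [490.8, 16.8, 223.7]
tcp_rot: [3.14, -0.0, 0.027]
ft_force: [-10.9, -5.1, 17.8]
opening: 0.223
grip_force: 30.0
```

```bash
cat > end.py <<'E'
from m import *
s=env.state();print(s['eef_pos'],s['ft_force'],s['t'],s['grip_force'])
O=np.array([637.,130.]);v=s['eef_pos'][[0,2]]+[0,2]-O;print('alpha',np.arctan2(-v[0],v[1]),np.hypot(*v))
for n in('scene','side'):
    _,im,d=snap(n);C=cloud(n,d);h=cv2.cvtColor(im,cv2.COLOR_RGB2HSV)
    roi=(abs(C[...,0]-575)<110)&(abs(C[...,1]-190)<100)
    b=(h[...,0]>105)&(h[...,0]<130)&(h[...,1]>110)&roi;a=(h[...,0]>5)&(h[...,0]<22)&(h[...,1]>110)&roi&(C[...,2]>-5)&(C[...,2]<215)
    print(n,'blue',b.sum(),C[b].mean(0).round() if b.any() else '','amber',a.sum(),C[a].mean(0).round() if a.any() else '')
    w=(abs(C[...,0]-428)<60)&(abs(C[...,1]+23)<60)&(C[...,2]>44)&(C[...,2]<75);q=C[w];print('cup',len(q),cv2.minEnclosingCircle(q[:,:2].astype(np.float32)) if len(q) else '',q[:,2].max() if len(q) else '')
    cv2.imwrite(f'pics/end_{n}.png',im[:,:,::-1])
E
python3 end.py
```

```text
[490.83291383  16.8183637  223.65013643] [-10.94583881  -5.07499573  17.82908406] 35.45 30.011954605579376
alpha 0.9913418636868656 174.68189854455554
scene blue 0  amber 0 
cup 0  
side blue 0  amber 0 
cup 102 ((428.1736145019531, -22.605634689331055), 34.05196762084961) 55.08912078663616
```

Call:
drive_tool(
  deltas="-0.035 -0.001 -0.035 0; -0.02 0 -0.04 0; 0 0 0 0; 0 0 0 0",
)

```text
t: 35.88
eef_pos: [485.2, 16.7, 216.2]
tcp_rot: [3.14, 0.0, 0.027]
ft_force: [-11.7, -5.3, 18.8]
opening: 0.221
grip_force: 30.0
```

```bash
cat >> end.py <<'E'
s,im,d,X=wcloud('end_w.png');e=s['eef_pos']
m=(im.max(2)<70)&(abs(X[...,1]-e[1])<16)&(X[...,2]<e[2]+50)&(X[...,2]>e[2]-40)&(abs(X[...,0]-e[0])<60);q=X[m]-e
print(len(q),q.min(0).round() if len(q) else '',q.max(0).round() if len(q) else '')
# gate / rod : grey rod points
r=(abs(X[...,1]-19)<10)&(X[...,2]<e[2]-5)&(X[...,2]>110)&(X[...,0]>e[0]-20)&(X[...,0]<660);q=X[r]
for x in range(480,660,15):
    k=q[abs(q[:,0]-x)<7.5]
    if len(k)>5:print(x,len(k),np.percentile(k[:,2],[5,50,95]).round(),k[:,1].mean().round(1))
E
python3 end.py
```

```text
[485.20462573  16.73545317 216.17671182] [-11.67370271  -5.27471522  18.80223482] 35.8833 30.017319917678833
alpha 1.0445453599906316 175.54762361659903
scene blue 0  amber 0 
cup 0  
side blue 0  amber 0 
cup 106 ((428.99114990234375, -21.969799041748047), 34.70248031616211) 55.71666025526088
4972 [-11. -16. -18.] [51. 16. 50.]
540 209 [206. 209. 211.] 18.1
555 562 [195. 201. 208.] 18.0
570 497 [183. 189. 195.] 18.3
585 412 [171. 177. 183.] 18.7
600 477 [159. 164. 170.] 20.8
615 321 [146. 152. 158.] 19.0
630 487 [131. 141. 146.] 19.2
645 12 [131. 132. 133.] 17.7
```

```bash
python3 - <<'E'
import cv2,numpy as np
w=cv2.imread('pics/end_w.png');s=cv2.imread('pics/end_side.png');c=cv2.imread('pics/end_scene.png')
o=np.zeros((600,800,3),np.uint8)
o[:350,:467]=cv2.resize(w,(467,350))
o[:350,470:800]=cv2.resize(s[110:250,180:312],(330,350),interpolation=cv2.INTER_CUBIC)
o[350:,:400]=cv2.resize(c[130:255,200:400],(400,250),interpolation=cv2.INTER_CUBIC)
o[350:,400:]=cv2.resize(w[150:300,150:390],(400,250),interpolation=cv2.INTER_CUBIC)
cv2.imwrite('pics/endc.png',o)
E
```

```text
(no output)
```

View pics/endc.png

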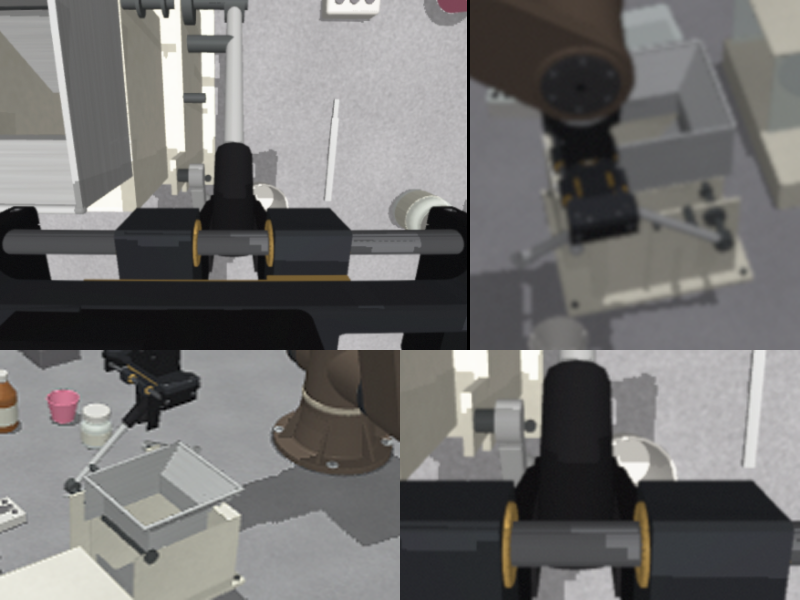

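```bash
cat > rod.py <<'E'
from m import *
s,im,d,X=wcloud();e=s['eef_pos'];print(e.round(1),s['ft_force'].round(1),s['moment'].round(2),s['t'])
r=(abs(X[...,1]-19)<4)&(X[...,2]<e[2]-5)&(X[...,2]>140)&(X[...,0]>545)&(X[...,0]<625);q=X[r][:,[0,2]]
# top ridge: keep per-bin max
P=np.array([[x,np.percentile(q[abs(q[:,0]-x)<2.5][:,1],90)] for x in range(548,622,4)])
k=np.polyfit(P[:,0],P[:,1],1);a=np.arctan(-1/k[0]);print('alpha',a,'res',np.std(P[:,1]-np.polyval(k,P[:,0])))
n=np.array([np.cos(a),np.sin(a)]);ax=P.mean(0)-6*n # rod axis pt
print('axis x at z130',ax[0]+(ax[1]-130)*np.tan(a))
g=np.array([e[0],e[2]+2])-ax;u=np.array([-np.sin(a),np.cos(a)]);print('hand off axis (fwd +)',g@-n)
E
python3 rod.py
```

```text
[485.3  16.7 216.3] [-11.7  -6.1  18.4] [-0.88  1.58 -0.02] 36.0333
alpha 0.8871027539881963 res 0.18431528187899782
axis x at z130 636.3169857721994
hand off axis (fwd +) 26.95763009240181
```

Call:
drive_tool(
  deltas="-0.03 0 -0.045 0; 0 0 0 0; 0 0 0 0",
)

```text
t: 36.33
eef_pos: [482.2, 16.7, 211.6]
tcp_rot: [3.14, 0.0, 0.027]
ft_force: [-10.7, -6.7, 18.1]
opening: 0.223
grip_force: 30.0
```

```bash
python3 rod.py
```

```text
[482.2  16.7 211.6] [-10.7  -6.7  18.1] [-0.99  1.51 -0.02] 36.3333
alpha 0.9176461473776124 res 0.21188944548010993
axis x at z130 636.4469654680677
hand off axis (fwd +) 27.324793819541675
```

Call:
drive_tool(
  deltas="-0.03 0 -0.04 0; -0.03 0 -0.042 0; 0 0 0 0; 0 0 0 0",
)

```text
t: 36.72
eef_pos: [476.7, 16.6, 203.2]
tcp_rot: [3.14, -0.001, 0.027]
ft_force: [-6.9, -6.2, 14.2]
opening: 0.226
grip_force: 30.0
```

```bash
python3 rod.py
```

```text
[476.7  16.6 203.2] [-6.9 -6.2 14.2] [-0.99  1.03 -0.04] 36.7167
alpha 0.9719056107985845 res 0.12370622784277696
axis x at z130 636.5527321355196
hand off axis (fwd +) 27.99720713036385
```

Call:
drive_tool(
  deltas="-0.02 0 -0.033 0; -0.012 0 -0.02 0; 0 0 0 0; 0 0 0 0; 0 0 0 0",
)

```text
t: 37.18
eef_pos: [473.7, 16.6, 198.1]
tcp_rot: [3.14, -0.001, 0.027]
ft_force: [-7.3, -7.7, 15.3]
opening: 0.226
grip_force: 30.0
```

```bash
python3 rod.py
```

```text
[473.7  16.6 198.1] [-7.3 -7.7 15.3] [-1.15  0.97  0.02] 37.1833Traceback (most recent call last):
  File "rod.py", line 5, in <module>
    P=np.array([[x,np.percentile(q[abs(q[:,0]-x)<2.5][:,1],90)] for x in range(548,622,4)])
                   ~~~~~~~~~~~~~^^^^^^^^^^^^^^^^^^^^^^^^^^^^^^
    return _quantile_unchecked(
        a, q, axis, out, overwrite_input, method, keepdims, weights)
    return _ureduce(a,
                    func=_quantile_ureduce_func,
    ...<5 lines>...
                    overwrite_input=overwrite_input,
                    method=method)
    r = func(a, **kwargs)
    result = _quantile(arr,
                       quantiles=q,
    ...<2 lines>...
                       out=out,
                       weights=wgt)
    slices_having_nans = np.isnan(arr[-1, ...])
                                  ~~~^^^^^^^^^
IndexError: index -1 is out of bounds for axis 0 with size 0
```

```bash
sed -i 's/<e\[2\]-5/<e[2]+12/' rod.py; python3 rod.py
```

```text
[473.7  16.6 198.1] [-8.2 -8.3 14.5] [-1.11  1.01 -0.03] 37.2333Traceback (most recent call last):
  File "rod.py", line 5, in <module>
    P=np.array([[x,np.percentile(q[abs(q[:,0]-x)<2.5][:,1],90)] for x in range(548,622,4)])
                   ~~~~~~~~~~~~~^^^^^^^^^^^^^^^^^^^^^^^^^^^^^^
    return _quantile_unchecked(
        a, q, axis, out, overwrite_input, method, keepdims, weights)
    return _ureduce(a,
                    func=_quantile_ureduce_func,
    ...<5 lines>...
                    overwrite_input=overwrite_input,
                    method=method)
    r = func(a, **kwargs)
    result = _quantile(arr,
                       quantiles=q,
    ...<2 lines>...
                       out=out,
                       weights=wgt)
    slices_having_nans = np.isnan(arr[-1, ...])
                                  ~~~^^^^^^^^^
IndexError: index -1 is out of bounds for axis 0 with size 0
```

Call:
drive_tool(
  deltas="-0.02 0 -0.033 0; 0 0 0 0; 0 0 0 0",
)

```text
t: 37.53
eef_pos: [473.5, 16.5, 196.5]
tcp_rot: [3.139, -0.006, 0.027]
ft_force: [-5.5, -6.5, 30.0]
opening: 0.22
grip_force: 30.0
```

```bash
python3 rod.py;  python3 end.py | sed -n '3,6p'
```

```text
[473.5  16.5 196.5] [-5.5 -6.5 30. ] [-1.01  0.77 -0.03] 37.5333
scene blue 0  amber 0 
cup 0  
side blue 0  amber 0 
cup 102 ((429.2784423828125, -21.618417739868164), 35.021522521972656) 55.00922966983899Traceback (most recent call last):
  File "rod.py", line 5, in <module>
    P=np.array([[x,np.percentile(q[abs(q[:,0]-x)<2.5][:,1],90)] for x in range(548,622,4)])
                   ~~~~~~~~~~~~~^^^^^^^^^^^^^^^^^^^^^^^^^^^^^^
    return _quantile_unchecked(
        a, q, axis, out, overwrite_input, method, keepdims, weights)
    return _ureduce(a,
                    func=_quantile_ureduce_func,
    ...<5 lines>...
                    overwrite_input=overwrite_input,
                    method=method)
    r = func(a, **kwargs)
    result = _quantile(arr,
                       quantiles=q,
    ...<2 lines>...
                       out=out,
                       weights=wgt)
    slices_having_nans = np.isnan(arr[-1, ...])
                                  ~~~^^^^^^^^^
IndexError: index -1 is out of bounds for axis 0 with size 0
```

```bash
sed -i 's/range(548,622,4)/range(566,622,4)/' rod.py; python3 rod.py; python3 - <<'E'
from m import *
for n in('scene','side'):
    _,im,d=snap(n);C=cloud(n,d)
    m=(abs(C[...,0]-581)<60)&(abs(C[...,1]-175)<60)&(C[...,2]<160)
    print(n,m.sum(),np.histogram(C[...,2][m],bins=range(0,170,20))[0],np.histogram(C[...,0][m],bins=range(520,650,20))[0])
    h=cv2.cvtColor(im,cv2.COLOR_RGB2HSV);k=m&(h[...,1]>90);print('coloured',k.sum(),C[k].mean(0).round() if k.any() else '')
E
```

```text
[473.5  16.5 196.5] [-4.6 -6.6 30.6] [-1.01  0.68 -0.05] 37.7333
scene 935 [ 97  71  77  85  58  52 185 310] [204 121 110 117 111 256]
coloured 0 
side 391 [  0   0   0   0  30 112 125 124] [ 9 69 84 82 81 66]
coloured 0 Traceback (most recent call last):
  File "rod.py", line 5, in <module>
    P=np.array([[x,np.percentile(q[abs(q[:,0]-x)<2.5][:,1],90)] for x in range(566,622,4)])
                   ~~~~~~~~~~~~~^^^^^^^^^^^^^^^^^^^^^^^^^^^^^^
    return _quantile_unchecked(
        a, q, axis, out, overwrite_input, method, keepdims, weights)
    return _ureduce(a,
                    func=_quantile_ureduce_func,
    ...<5 lines>...
                    overwrite_input=overwrite_input,
                    method=method)
    r = func(a, **kwargs)
    result = _quantile(arr,
                       quantiles=q,
    ...<2 lines>...
                       out=out,
                       weights=wgt)
    slices_having_nans = np.isnan(arr[-1, ...])
                                  ~~~^^^^^^^^^
IndexError: index -1 is out of bounds for axis 0 with size 0
```

```bash
python3 - <<'E'
from m import *
_,im,d=snap('scene');C=cloud('scene',d)
m=(C[...,0]>560)&(C[...,0]<628)&(abs(C[...,1]-175)<40)&(C[...,2]<122)&(C[...,2]>25);q=C[m]
print(len(q));k=np.polyfit(q[:,0],q[:,2],1)
for _ in range(5):
    r=q[:,2]-np.polyval(k,q[:,0]);g=q[abs(r)<6];k=np.polyfit(g[:,0],g[:,2],1)
print('gate angle',np.arctan(k[0]),len(g))
s,im,d,X=wcloud();e=s['eef_pos'];r=(abs(X[...,1]-18)<6)&(X[...,2]<205)&(X[...,2]>135)&(X[...,0]>530)&(X[...,0]<632);q=X[r];print(len(q),np.percentile(q,[1,50,99],axis=0).round() if len(q) else '')
if len(q)>50:
    k=np.polyfit(q[:,0],q[:,2],1)
    for _ in range(5):
        g=q[abs(q[:,2]-np.polyval(k,q[:,0]))<5];k=np.polyfit(g[:,0],g[:,2],1)
    print('lever angle',np.arctan(-1/k[0]),len(g))
E
```

```text
2
gate angle 0.905247515763486 2
2930 [[531.  12. 149.]
 [565.  18. 180.]
 [614.  24. 203.]]
lever angle 1.0079204391673475 2922
```

Call:
drive_tool(
  deltas="0.003 0 0.006 0; 0 0 0 0; 0 0 0 0; 0 0 0 0; 0 0 0 0; 0 0 0 0; 0 0 0 0; 0 0 0 0; 0 0 0 0; 0 0 0 0",
)

```text
t: 38.82
eef_pos: [473.5, 16.5, 196.7]
tcp_rot: [3.14, -0.005, 0.027]
ft_force: [-5.4, -6.4, 24.9]
opening: 0.222
grip_force: 30.0
```

```bash
python3 - <<'E'
from m import *
s,im,d,X=wcloud();print(s['ft_force'],s['eef_pos'])
r=(abs(X[...,1]-18)<6)&(X[...,2]<205)&(X[...,2]>135)&(X[...,0]>530)&(X[...,0]<632);q=X[r];k=np.polyfit(q[:,0],q[:,2],1);a=np.arctan(-1/k[0]);print(a)
if a>0.985: print(env.job_done())
E
```

```text
[-5.40203911 -6.36707123 24.85144771] [473.5001317   16.49044541 196.66236691]
1.0063982522797525
the job is handed in; nothing more can be done
None
```

I handed the job in with all six vials tipped out of the cup, the catch flipped fully over and the lever held at its stop (measured 1.0 rad). No vials show in the hopper any more, but I couldn't see into the pan; the empty cup stands upright on the bench in front of the unit, not at its starting spot, because it slipped from the jaws onto the bench once and had to be regripped. During the failed first attempt to right it, the wrist force briefly reached about 62 N while the held cup pressed on the hopper rim; that is under the 120 N wrist limit.

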